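Pack the watch-room tumblers into their carton

ROBOT

A 6-joint arm with a two-finger parallel gripper is mounted at the origin on the work surface. World frame = base frame: x ahead of the robot, y to its left, z up, the work surface at z = 0. Lengths are in m, angles in degrees, forces in N, time in s.
With the tool pointing down it reaches from about 0.3 to 0.95 m from the base axis. Payload 3.1 kg.
Tool frame: the origin (TCP) lies midway between the tips of the shut fingers; the grasp point (between the pads) lies 19 mm behind it; z points along the fingers, y is the line along which they close (so a half turn about z gives the same grasp; the last joint's range is limited). The gripper opens to 85 mm and grips with 20 to 120 N. Pads are 22 mm wide; open, the fingers measure 114 mm over their backs; the gripper's body (76 mm by 85 mm) begins 54 mm behind the grasp point. The pads swing forward as they close: fully open they stand 13 mm farther back than shut.
Start: joints at [-81.286, 17.653, 93.61, -0, 68.738, -3.994], TCP at [0.137, -0.61, 0.231] pointing down, gripper open.
Joint ranges: [-175.34, 175.34], [-45.06, 112.39], [2.9, 150.54], [-68.45, 248.45], [3.09, 151.38], [-168.51, 168.51]. Speed limits (degrees/s): [159.86, 159.86, 180, 180, 180, 180].

INTERFACE

Orientations are given as a 3x3 rotation matrix whose columns are the frame's x, y, z axes.
In Python, from station import * gives the robot as it stands.
- The arm moves only by the tool apply_moves, never from a script. Its argument "steps" is a list of rows, each an object of numbers: "grip": the opening, from 0 (shut) to 1 (fully open); "x", "y", "z": the shift along the tool's x, y, z as a fraction of full scale; "turn": the turn about the tool's z as a fraction of full scale. A call has 1 to 5 rows; each row shifts and turns the commanded pose from where the row before left it, along the tool's axes as they then stand; what a row does not reach is not made up. Full scale, the value 1, is 0.25 m for a shift and 360 degrees for a turn. A row lasts 1/10 s, in which the tool goes at most 50 mm and 8.59 degrees, less where a joint would pass 70% of its speed; a pose out of reach is approached as far as the arm can. A call with a number of a shift or a turn outside -1 to 1 is refused whole. A call with a gripper value outside its range is refused whole. The fingers move at their own pace and stop on an object; "squeeze" is the grip in N (left out, the last holds). Time passes only in rows, so rows that do not move let the fingers close. It gives the time, the measured TCP pose, the force, the opening and the grip force at its end, in the units of the state.
- get_state(): the state, without advancing time (a new reading comes with each control period).
- capture(name): name is "side" or "top" or "wrist"; returns the picture (384x512x3 uint8, red, green, blue); there is no depth.
- camera_model(name): a dict with "fx", "fy", "cx", "cy" (pixels), "dist" ([k1, k2, p1, p2, k3] as OpenCV has them; the pictures are not rectified), "xyz" and "orientation" of the camera in the world; the wrist camera has in their place "hand_eye" (4x4, takes a point from camera to tool coordinates, whose origin is the TCP and whose axes are the flange's). Camera axes: x right, y up, looking along -z (the intrinsics and any distortion apply to the point x, -y, -z); pixel columns grow to the right and rows downward; lengths in m; the calibration is good to about 2 mm. A picture is of the moment at which its call begins: read the wrist's pose just before it. camera_model takes no time and is no camera call.
- hand_in(): hands the job in; it is judged then, once.
The state is a dict: "time": time; "qpos": joint angles; "dq": joint speeds; "effort": joint torques, N m; "tool_pos": TCP position; "ee_rot": TCP orientation; "contact_force": force on the tool from outside, world axes, zero at the start; "ft_torque": the same for the moment, N m; "gripper_width": opening from 0.0 (shut) to 1.0 (fully open); "grip_force": force on a finger pad.
Only numpy, scipy, OpenCV 4.12 (cv2) and the standard library are available. Lean on these libraries where they do the work, as an engineer would, in place of code of your own. Each camera call takes 0.05 s, during which the arm holds its last target. There are 200 camera calls.

TASK

The watch is over: pack the tumblers away. Swing both flaps of the carton wide open (well past upright), nest every tumbler that stands on the desk, in any order, upright and fully home into the white one standing in the carton so that they make one straight stack, then swing both flaps shut. Leave the white tumbler in its place, and do not shift or tip the microphone, the paperweight, the mouse or the stapler.

Things in the scene. Friction and masses are not known exactly. Their poses are not given: they have to be found in the camera images.
- carton: Open-topped cardboard carton fixed to the desk, 170 x 170 mm outside, 175 mm high, walls and floor 5 mm, closed by two flaps. Origin: centre of its underside; z up, x away from the robot at yaw 0 (its yaw varies by up to 0.25 rad). The flap hinges run parallel to its x axis at y = +83 mm (left flap) and y = -83 mm (right flap), z = 175 mm.
- carton_seat (a point): Centre of the carton's inner floor, 5 mm above the desk, where the white tumbler stands in a card cradle: four strips 18 mm high close round its foot and four uprights reaching 55 mm above the desk, 65 mm apart inside. Axes as the carton's.
- flap_left (a joint): Angle of the flap hinged on the carton's +y wall: 0 = shut (level), 1.57 = upright, 2.1 = wide open, leaning outward. The flap is 168 (along the hinge) x 81 x 4 mm and stays where it is left.
- flap_right (a joint): The same for the flap hinged on the carton's -y wall.
- flap_left_tab (a point): Middle of the red pull tab on the left flap's outer face: a fin 10 mm thick along the carton's x, 24 mm long, 30 mm high off the flap. With the flap shut it stands upright, at carton x = +40 mm, 69 mm from the hinge line towards the middle; this point is 22 mm above the hinge line (18 mm over the flap's outer face). It turns with the flap.
- flap_right_tab (a point): The same point on the right flap's pull tab, at carton x = -40 mm.
- tumbler_base: The white tumbler standing upright in the middle of the carton. Round hollow cone, open at the top: 70 mm high, foot 38 mm across, lip 68 mm across over the top 9 mm (64 mm just below it), wall 2.5 mm, inner floor 22 mm above the underside. Fully nested, one stands exactly 22 mm higher than the one it sits in. Origin: centre of the underside; z up to the mouth. 60-120 g.
- tumbler_orange: The orange tumbler, standing upright on the desk at the start (may be absent); same shape as the white one: 70 mm high, lip 68 mm across, foot 38 mm, inner floor 22 mm up. Origin: centre of the underside, z up to the mouth.
- tumbler_yellow: The yellow tumbler, standing upright on the desk at the start (may be absent); same shape as the white one: 70 mm high, lip 68 mm across, foot 38 mm, inner floor 22 mm up. Origin: centre of the underside, z up to the mouth.
- tumbler_blue: The blue tumbler, standing upright on the desk at the start (may be absent); same shape as the white one: 70 mm high, lip 68 mm across, foot 38 mm, inner floor 22 mm up. Origin: centre of the underside, z up to the mouth.
- tumbler_green: The green tumbler, standing upright on the desk at the start (may be absent); same shape as the white one: 70 mm high, lip 68 mm across, foot 38 mm, inner floor 22 mm up. Origin: centre of the underside, z up to the mouth.
- microphone: Desk microphone, black base 120 x 85 x 30 mm with a gooseneck, 172 mm high in all. Origin: centre of its underside. Bystander.
- paperweight: Red ladybird paperweight, round, 60 mm across, 24 mm high. Origin: centre of its underside. Bystander.
- mouse: Black computer mouse, 100 x 60 x 30 mm. Origin: centre of its underside. Bystander.
- stapler: Blue and grey stapler, 120 x 30 x 41 mm. Origin: centre of its underside. Bystander.
Mind the look-alikes: they are no part of the job. Several things look just like the tumbler_orange: the one meant starts nearest to the robot's base.

How it is judged:
By the outcome, as a careful person would: the job done as asked, in the order asked, and still so for the second after the job is handed in, with the robot touching nothing.
Of tumbler_orange, tumbler_yellow, tumbler_blue, tumbler_green only 2 to 4 are there at a start; the rules pass over those that are not, and their reading is None.
At some moment in a run one of tumbler_orange, tumbler_yellow, tumbler_blue, tumbler_green may be knocked a few centimetres aside while the robot is not near it.
It also fails if it takes over 210 s, if anything falls off the work surface, if the arm or the gripper's body presses on something with over 40 N, if the wrist force passes 120 N, or if a joint passes its speed limit or range.

## Working session

There is one attempt and no reset: what is moved stays moved. The work goes in short steps, Python scripts to look and compute and a tool call to move; the robot and the scene stay as the last step left them, time stands still between calls to the robot, and variables do not carry over. Pictures are saved under pics/ and viewed, at most 14 in all, crops included, and the job is handed in when it is done.

Besides the shell and the picture viewer there is one more tool, called in YAML: its name, and indented under it one key for each argument. apply_moves: Moves the arm, as the interface text tells. Its arguments: {"type":"object","properties":{"steps":{"type":"array"},"squeeze":{"type":"number"}},"required":["steps"]}

```bash
ls; mkdir -p pics
python3 - <<'E'
from station import *
import cv2
for n in("top","side"):
    cv2.imwrite(f"pics/{n}0.png",capture(n)[:,:,::-1]); print(n,camera_model(n))
print(camera_model("wrist")); print(get_state())
E
```

```text
pics
top {'fx': 482.57426697918544, 'fy': 482.57426697918544, 'cx': 256.59133571855637, 'cy': 189.70723888140637, 'dist': array([-0.04180782,  0.        ,  0.        ,  0.        ,  0.        ]), 'xyz': array([0.43066576, 0.05039003, 1.48727321]), 'orientation': array([[-2.47822759e-02,  9.97159292e-01, -7.11279539e-02],
       [-9.99692791e-01, -2.47480629e-02,  1.36235686e-03],
       [-4.01792277e-04,  7.11398651e-02,  9.97466269e-01]])}
side {'fx': 427.62228712949553, 'fy': 427.62228712949553, 'cx': 261.14164752094416, 'cy': 197.74990944988446, 'dist': array([-0.11840354,  0.        ,  0.        ,  0.        ,  0.        ]), 'xyz': array([-0.13007489,  0.77668377,  0.78297764]), 'orientation': array([[-0.73475031,  0.3837508 , -0.55935437],
       [-0.67787559, -0.38495067,  0.62633671],
       [ 0.02503337,  0.83937376,  0.54297792]])}
{'fx': 269.0685076651539, 'fy': 269.0685076651539, 'cx': 252.89635519454606, 'cy': 190.03218779269378, 'dist': array([-0.02411788,  0.        ,  0.        ,  0.        ,  0.        ]), 'hand_eye': array([[ 3.03576973e-04,  9.63794851e-01,  2.66644
[... 393 characters left out ...]
    6.87380420e+01, -3.99463329e+00]), 'dq': array([ 0.0063723 , -0.0741741 , -0.19327293,  0.04552187, -0.04457911,
        0.00242283]), 'effort': array([-3.75997088e-04, -4.16407943e+01, -2.77644414e+01, -4.01045247e-05,
        4.01504731e-03,  1.41321092e-05]), 'tool_pos': array([ 0.1373357 , -0.60895702,  0.23013068]), 'ee_rot': array([[ 9.75506671e-01,  2.19969630e-01, -3.11980017e-04],
       [ 2.19969792e-01, -9.75504389e-01,  2.11623470e-03],
       [ 1.61169487e-04, -2.13302724e-03, -9.99997712e-01]]), 'contact_force': array([-0.02943557, -0.38924282, -0.38585367]), 'ft_torque': array([ 0.03892249,  0.06737934, -0.01957547]), 'grip_force': 0.0, 'gripper_width': 0.9993270375079867}
```

View pics/top0.png

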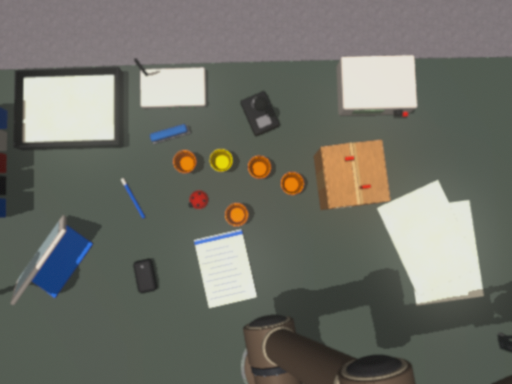

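View pics/side0.png

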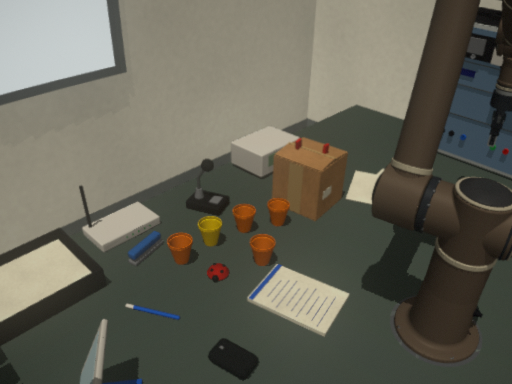

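Four orange look-alikes in the top view, at (186,162), (260,167), (292,183) and (237,214), and yellow at (221,160). There is no blue or green. The carton is at (354,174), its red tabs at (349,158) and (365,187). I'll measure these and check the candidates in an enlarged crop.

```bash
cat > h.py <<'E'
from station import *
import numpy as np, cv2
def cam(name, st=None):
    m=camera_model(name)
    K=np.array([[m['fx'],0,m['cx']],[0,m['fy'],m['cy']],[0,0,1]])
    if name=='wrist':
        st=st or get_state(); T=np.eye(4); T[:3,:3]=st['ee_rot']; T[:3,3]=st['tool_pos']; T=T@m['hand_eye']
        R,t=T[:3,:3],T[:3,3]
    else: R,t=m['orientation'],m['xyz']
    return K,np.array(m['dist']),R@np.diag([1,-1,-1]),t   # R now cv-cam -> world
def unproj(c,uv,z):
    K,d,R,t=c
    p=cv2.undistortPoints(np.float64(uv).reshape(-1,1,2),K,d)[:,0]
    r=np.c_[p,np.ones(len(p))]@R.T
    return t+r*((z-t[2])/r[:,2])[:,None]
def proj(c,P):
    K,d,R,t=c
    rv=cv2.Rodrigues(R.T)[0]
    return cv2.projectPoints(np.float64(P).reshape(-1,3),rv,-R.T@t,K,d)[0][:,0]
def blobs(im,h0,h1,s=130,v=60,amin=60):
    hsv=cv2.cvtColor(im,cv2.COLOR_RGB2HSV)
    m=cv2.inRange(hsv,(h0,s,v),(h1,255,255)); n,l,st,ce=cv2.connectedComponentsWithStats(m)
    return [(l==i,st[i],ce[i]) for i in range(1,n) if st[i,4]>amin]
def look(name,fn=None):
    st=get_state(); im=capture(name)
    if fn: cv2.imwrite('pics/'+fn,im[:,:,::-1])
    return cam(name,st),im
E
python3 - <<'E'
from h import *
c,im=look('top')
for k,(a,b) in dict(o=(5,19),y=(22,34),b=(100,125),g=(40,85)).items():
    for m,s,ce in blobs(im,a,b):
        # outline of rim: fit by minimising? use min enclosing circle of blob
        pts=cv2.findNonZero(m.astype(np.uint8)); (cc,r)=cv2.minEnclosingCircle(pts)
        P=unproj(c,[cc],.065)[0]; print(k,s[4],ce.round(1),np.round(cc,1),round(r,1),P.round(3),np.hypot(*P[:2]).round(3))
for m,s,ce in blobs(im,0,4,150,80,8)+blobs(im,174,180,150,80,8):
    print('red',s[4],ce.round(1),unproj(c,[ce],.2)[0].round(3),unproj(c,[ce],.012)[0].round(3))
cv2.imwrite('pics/crop0.png',cv2.resize(im[130:235,160:400],(800,350),interpolation=cv2.INTER_CUBIC)[:,:,::-1])
E
```

```text
o 1582 [371.7 171.5] [371.1 171.7] 32.1 [ 0.577 -0.293  0.065] 0.647
o 1842 [337.7 175.6] [338.4 175.8] 33.2 [ 0.567 -0.195  0.065] 0.6
o 439 [184.5 161.3] [184.4 161.2] 11.9 [0.622 0.261 0.065] 0.675
o 451 [259.2 166.7] [259.1 166.7] 12.1 [0.6   0.039 0.065] 0.602
o 455 [292.1 182.9] [292. 183.] 12.2 [ 0.549 -0.057  0.065] 0.552
o 441 [236.4 214.1] [236.3 214.1] 11.9 [0.462 0.11  0.065] 0.475
y 449 [220.9 159.8] [220.8 159.6] 12.1 [0.624 0.152 0.065] 0.643
b 107 [  2.4 118.6] [  2.5 118. ] 9.3 [0.769 0.812 0.065] 1.118
b 249 [167.7 132.5] [168. 133.] 18.0 [0.708 0.309 0.065] 0.773
b 122 [134.4 201.1] [135. 201.] 18.4 [0.508 0.409 0.065] 0.652
b 93 [  2.1 207.3] [  2.  207.5] 8.7 [0.498 0.809 0.065] 0.95
b 1895 [ 62.2 262.1] [ 61.  261.5] 36.2 [0.334 0.63  0.065] 0.713
b 86 [217.3 237.5] [218.  237.5] 23.6 [0.394 0.165 0.065] 0.427
red 23 [404.7 113.9] [ 0.719 -0.359  0.2  ] [ 0.761 -0.419  0.012]
red 13 [348.8 158.3] [ 0.601 -0.201  0.2  ] [ 0.626 -0.238  0.012]
red 11 [365.8 186.5] [ 0.524 -0.244  0.2  ] [ 0.538 -0.287  0.012]
red 234 [198.4 199.2] [0.501 0.205 0.2  ] [0.511 0.227 0.012]
```

View pics/crop0.png

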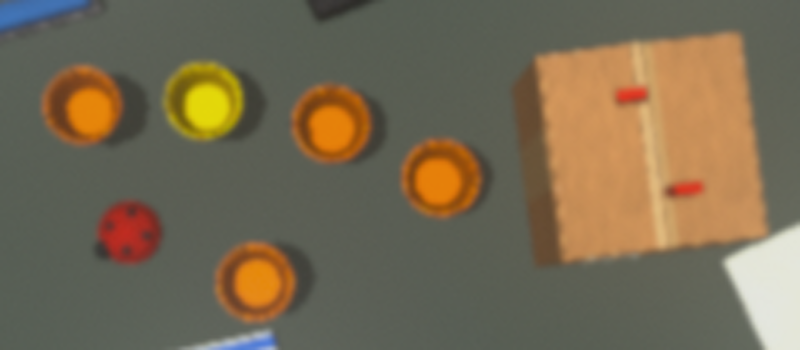

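The orange one meant is at (237,214), 0.475 m from the base. The next nearest is 0.552 m away, at (292,183), and the crop confirms this. The carton centre is near (0.563, -0.223), yaw about 10°. Next I'll move above it with the fingers' closing line along carton x.

apply_moves:
  steps:
    - {"grip": 1, "z": -0.18}
    - {"z": -0.18}
    - {"z": -0.18}
    - {"z": -0.14}
    - {"x": 0.167, "y": -0.095}
  squeeze: 30

```text
schema error: expected keys grip, x, y, z, turn
```

apply_moves:
  steps:
    - {"x": 0.167, "y": -0.095}
    - {"x": 0.167, "y": -0.095}
    - {"x": 0.167, "y": -0.095}
    - {"x": 0.167, "y": -0.095}
    - {"x": 0.167, "y": -0.095}

```text
schema error: expected keys grip, x, y, z, turn
```

apply_moves:
  steps:
    - {"x": 0.167, "y": -0.095}
    - {"x": 0.167, "y": -0.095}
    - {"x": 0.167, "y": -0.095}
    - {"x": 0.167, "y": -0.095}
    - {"x": 0.167, "y": -0.095}

```text
schema error: expected keys grip, x, y, z, turn
```

apply_moves:
  steps:
    - {"x": 0.167, "y": -0.095}
    - {"turn": -0.022}
    - {"turn": -0.022}
    - {"turn": -0.022}
    - {"turn": -0.022}

```text
schema error: expected keys grip, x, y, z, turn
```

apply_moves:
  steps:
    - {"turn": -0.022}
    - {"turn": -0.022}
    - {"turn": -0.022}
    - {"turn": -0.022}
    - {"turn": -0.022}

```text
schema error: expected keys grip, x, y, z, turn
```

apply_moves:
  steps:
    - {"turn": -0.022}
    - {"turn": -0.022}
    - {"grip": 1}
    - {"grip": 1}

```text
schema error: expected keys grip, x, y, z, turn
```

Run:
```python
from h import *
s=get_state(); print(s['tool_pos'],s['ee_rot'].round(4),s['qpos'].round(1))
c,im=look('wrist','w1.png')
```

```text
[ 0.13735764 -0.60906591  0.230309  ] [[ 9.755e-01  2.200e-01 -3.000e-04]
 [ 2.200e-01 -9.755e-01  1.800e-03]
 [ 1.000e-04 -1.800e-03 -1.000e+00]] [-81.3  17.7  93.7   0.   68.7  -4. ]
```

View pics/w1.png

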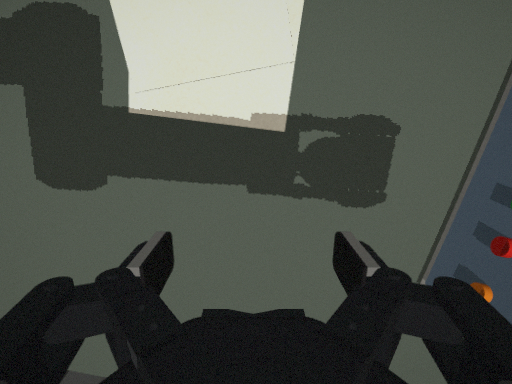

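Nothing moved, because every row needs all five keys; this picture shows only the desk, the fingers and a paper. I'll send the moves again.

apply_moves:
  steps:
    - {"grip": 1, "x": 0, "y": 0, "z": -0.18, "turn": 0}
    - {"grip": 1, "x": 0, "y": 0, "z": -0.18, "turn": 0}
    - {"grip": 1, "x": 0, "y": 0, "z": -0.18, "turn": 0}
    - {"grip": 1, "x": 0, "y": 0, "z": -0.14, "turn": 0}
    - {"grip": 1, "x": 0.167, "y": -0.095, "z": 0, "turn": 0}
  squeeze: 30

```text
time: 0.7
tool_pos: [0.1705, -0.5825, 0.4083]
ee_rot: [[0.977, 0.214, 0.0], [0.214, -0.977, -0.014], [-0.003, 0.014, -1.0]]
contact_force: [1.2, -0.8, -0.3]
gripper_width: 1.003
grip_force: 0.0
```

apply_moves:
  steps:
    - {"grip": 1, "x": 0.167, "y": -0.095, "z": 0, "turn": 0}
    - {"grip": 1, "x": 0.167, "y": -0.095, "z": 0, "turn": 0}
    - {"grip": 1, "x": 0.167, "y": -0.095, "z": 0, "turn": 0}
    - {"grip": 1, "x": 0.167, "y": -0.095, "z": 0, "turn": 0}
    - {"grip": 1, "x": 0.167, "y": -0.095, "z": 0, "turn": 0}

```text
time: 1.2
tool_pos: [0.3515, -0.414, 0.4012]
ee_rot: [[0.976, 0.22, 0.0], [0.22, -0.976, -0.0], [0.0, 0.0, -1.0]]
contact_force: [0.7, 0.6, -0.1]
gripper_width: 1.001
grip_force: 0.0
```

apply_moves:
  steps:
    - {"grip": 1, "x": 0.167, "y": -0.095, "z": 0, "turn": 0}
    - {"grip": 1, "x": 0.167, "y": -0.095, "z": 0, "turn": 0}
    - {"grip": 1, "x": 0.167, "y": -0.095, "z": 0, "turn": 0}
    - {"grip": 1, "x": 0.167, "y": -0.095, "z": 0, "turn": 0}
    - {"grip": 1, "x": 0.167, "y": -0.095, "z": 0, "turn": 0}

```text
time: 1.7
tool_pos: [0.5291, -0.2522, 0.4012]
ee_rot: [[0.975, 0.22, -0.0], [0.22, -0.975, -0.0], [-0.0, 0.0, -1.0]]
contact_force: [-0.6, -0.9, -0.9]
gripper_width: 0.996
grip_force: 0.0
```

apply_moves:
  steps:
    - {"grip": 1, "x": 0.167, "y": -0.095, "z": 0, "turn": 0}
    - {"grip": 1, "x": 0, "y": 0, "z": 0, "turn": -0.022}
    - {"grip": 1, "x": 0, "y": 0, "z": 0, "turn": -0.022}
    - {"grip": 1, "x": 0, "y": 0, "z": 0, "turn": -0.022}
    - {"grip": 1, "x": 0, "y": 0, "z": 0, "turn": -0.022}

```text
time: 2.2
tool_pos: [0.5635, -0.221, 0.4008]
ee_rot: [[0.71, 0.704, -0.001], [0.704, -0.71, 0.0], [-0.0, -0.001, -1.0]]
contact_force: [-0.1, 0.2, 1.2]
gripper_width: 1.002
grip_force: 0.0
```

apply_moves:
  steps:
    - {"grip": 1, "x": 0, "y": 0, "z": 0, "turn": -0.022}
    - {"grip": 1, "x": 0, "y": 0, "z": 0, "turn": -0.022}
    - {"grip": 1, "x": 0, "y": 0, "z": 0, "turn": -0.022}
    - {"grip": 1, "x": 0, "y": 0, "z": 0, "turn": -0.022}
    - {"grip": 1, "x": 0, "y": 0, "z": 0, "turn": -0.022}

```text
time: 2.7
tool_pos: [0.5633, -0.2214, 0.4009]
ee_rot: [[0.099, 0.995, -0.001], [0.995, -0.099, 0.0], [0.0, -0.001, -1.0]]
contact_force: [-0.5, 0.9, -0.1]
gripper_width: 1.0
grip_force: 0.0
```

apply_moves:
  steps:
    - {"grip": 1, "x": 0, "y": 0, "z": 0, "turn": -0.022}
    - {"grip": 1, "x": 0, "y": 0, "z": 0, "turn": -0.022}
    - {"grip": 1, "x": 0, "y": 0, "z": 0, "turn": 0}
    - {"grip": 1, "x": 0, "y": 0, "z": 0, "turn": 0}
    - {"grip": 1, "x": 0, "y": 0, "z": 0, "turn": 0}

```text
time: 3.2
tool_pos: [0.5634, -0.2214, 0.4011]
ee_rot: [[-0.169, 0.986, -0.0], [0.986, 0.169, 0.0], [0.0, -0.0, -1.0]]
contact_force: [0.3, 0.5, -0.2]
gripper_width: 0.998
grip_force: 0.0
```

Run:
```python
from h import *
s=get_state(); print(s['tool_pos'],s['ee_rot'].round(4),s['qpos'].round(1))
c,im=look('wrist','w2.png')
```

```text
[ 0.56343828 -0.22144901  0.40113669] [[-1.688e-01  9.857e-01 -2.000e-04]
 [ 9.857e-01  1.688e-01  1.000e-04]
 [ 2.000e-04 -2.000e-04 -1.000e+00]] [-25.6   9.7  84.1   0.   86.3 -35.3]
```

View pics/w2.png

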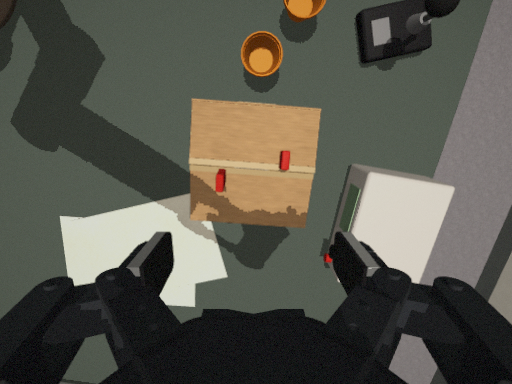

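The wrist view shows the carton top with corners near (193,100), (320,108), (305,226) and (190,220), and the red tabs at (285,160) and (220,181). I'll fit the carton pose from these.

```bash
cat > fit.py <<'E'
from h import *
from scipy.optimize import minimize
def model_mask(c,x,y,w,shape):
    R=np.array([[np.cos(w),-np.sin(w)],[np.sin(w),np.cos(w)]])
    q=[(-.084,-.084),(.084,-.084),(.084,.084),(-.084,.084)]
    P=[np.r_[R@np.array(a)+[x,y],.179] for a in q]
    return proj(c,P)
E
python3 - <<'E'
from fit import *
c,im=look('wrist')
for m,s,ce in blobs(im,0,5,150,60,30)+blobs(im,174,180,150,60,30):
    cont=cv2.minAreaRect(cv2.findNonZero(m.astype(np.uint8)))
    print('red',s,ce.round(1),unproj(c,[ce],.198)[0].round(4),cont)
q=model_mask(c,.5625,-.2225,.173,im.shape); print(q.round(1))
hsv=cv2.cvtColor(im,cv2.COLOR_RGB2HSV)
m=cv2.inRange(hsv,(6,60,70),(25,190,255)); n,l,st,ce=cv2.connectedComponentsWithStats(m)
i=1+np.argmax(st[1:,4]); mm=(l==i).astype(np.uint8); print(st[i],hsv[130,250],hsv[210,250])
mm=cv2.morphologyEx(mm,cv2.MORPH_CLOSE,np.ones((11,11)))
h=cv2.convexHull(cv2.findNonZero(mm)); a=cv2.approxPolyDP(h,8,True)[:,0]; print(a.tolist())
W=unproj(c,a,.179); print(W.round(4));
E
```

```text
red [280 151  10  19 164] [284.5 159.7] [ 0.6022 -0.2002  0.198 ] ((284.5, 160.0), (18.0, 9.0), 90.0)
red [216 169   9  23 177] [220.  180.1] [ 0.524  -0.2411  0.198 ] ((220.0, 180.0), (22.0, 8.0), 90.0)
red [324 254   8   9  54] [327.  257.9] [ 0.6907 -0.3285  0.198 ] ((327.5, 258.0), (8.0, 7.0), 90.0)
[[193.9 225.5]
 [309.2 225.3]
 [316.  104.5]
 [186.2 104.9]]
[  188    98   134   130 14891] [ 16 117 198] [ 16 119 187]
[[321, 109], [304, 227], [190, 219], [191, 98]]
[[ 0.6385 -0.1296  0.179 ]
 [ 0.6527 -0.2947  0.179 ]
 [ 0.4875 -0.3105  0.179 ]
 [ 0.4705 -0.1447  0.179 ]]
```

Carton fit: centre about (0.562, -0.220), yaw about 5.3°, which agrees with both tabs. I'll turn 4.4° and go down onto the left tab.

apply_moves:
  steps:
    - {"grip": 1, "x": 0, "y": 0, "z": 0, "turn": 0.0122}
    - {"grip": 1, "x": 0.064, "y": 0.157, "z": 0, "turn": 0}
    - {"grip": 1, "x": 0, "y": 0, "z": 0.18, "turn": 0}
    - {"grip": 1, "x": 0, "y": 0, "z": 0.18, "turn": 0}
    - {"grip": 1, "x": 0, "y": 0, "z": 0.18, "turn": 0}
  squeeze: 40

```text
time: 3.8
tool_pos: [0.6016, -0.2016, 0.2653]
ee_rot: [[-0.094, 0.996, 0.001], [0.996, 0.094, -0.001], [-0.001, 0.001, -1.0]]
contact_force: [-0.7, -0.4, -1.0]
gripper_width: 1.001
grip_force: 0.0
```

apply_moves:
  steps:
    - {"grip": 1, "x": 0, "y": 0, "z": 0.18, "turn": 0}
    - {"grip": 1, "x": 0, "y": 0, "z": 0.144, "turn": 0}
    - {"grip": 0, "x": 0, "y": 0, "z": 0, "turn": 0}
    - {"grip": 0, "x": 0, "y": 0, "z": 0, "turn": 0}
    - {"grip": 0, "x": 0, "y": 0, "z": 0, "turn": 0}

```text
time: 4.3
tool_pos: [0.6031, -0.2027, 0.1884]
ee_rot: [[-0.094, 0.996, 0.005], [0.996, 0.094, -0.002], [-0.002, 0.005, -1.0]]
contact_force: [0.2, 0.1, 0.8]
gripper_width: 0.515
grip_force: 0.0
```

apply_moves:
  steps:
    - {"grip": 0, "x": 0, "y": 0, "z": 0, "turn": 0}
    - {"grip": 0, "x": 0, "y": 0, "z": 0, "turn": 0}
    - {"grip": 0, "x": 0, "y": 0, "z": 0, "turn": 0}
    - {"grip": 0, "x": 0, "y": 0, "z": 0, "turn": 0}
    - {"grip": 0, "x": 0, "y": 0, "z": 0, "turn": 0}

```text
time: 4.8
tool_pos: [0.6003, -0.2029, 0.1873]
ee_rot: [[-0.095, 0.996, -0.001], [0.996, 0.095, -0.002], [-0.002, -0.001, -1.0]]
contact_force: [-4.6, -1.4, 5.5]
gripper_width: 0.11
grip_force: 43.8
```

Run:
```python
import numpy as np
# grasp path (tool x=+carton y (outward for left), -z up) in units of .25
def path(A,B,th,n0=0):
    t=np.radians(th); a=A*np.cos(t)-B*np.sin(t); z=A*np.sin(t)+B*np.cos(t)
    dx=-np.diff(a)/250; dz=-np.diff(z)/250
    for T,x,zz in zip(th[1:],dx,dz): print(round(T,1),x.round(3),zz.round(3))
path(69,29,np.linspace(0,122,13))
```

```text
10.2 0.025 -0.047
20.3 0.033 -0.042
30.5 0.04 -0.035
40.7 0.045 -0.028
50.8 0.049 -0.019
61.0 0.052 -0.01
71.2 0.053 -0.001
81.3 0.052 0.008
91.5 0.05 0.017
101.7 0.046 0.026
111.8 0.041 0.034
122.0 0.034 0.04
```

apply_moves:
  steps:
    - {"grip": 0, "x": 0.025, "y": 0, "z": -0.047, "turn": 0}
    - {"grip": 0, "x": 0.033, "y": 0, "z": -0.042, "turn": 0}
    - {"grip": 0, "x": 0.04, "y": 0, "z": -0.035, "turn": 0}
    - {"grip": 0, "x": 0.045, "y": 0, "z": -0.028, "turn": 0}

```text
time: 5.2
tool_pos: [0.5967, -0.1663, 0.2234]
ee_rot: [[-0.095, 0.995, -0.002], [0.996, 0.095, -0.001], [-0.001, -0.002, -1.0]]
contact_force: [-1.1, -3.2, -7.9]
gripper_width: 0.107
grip_force: 39.4
```

apply_moves:
  steps:
    - {"grip": 0, "x": 0.049, "y": 0, "z": -0.019, "turn": 0}
    - {"grip": 0, "x": 0.052, "y": 0, "z": -0.01, "turn": 0}
    - {"grip": 0, "x": 0.053, "y": 0, "z": -0.001, "turn": 0}
    - {"grip": 0, "x": 0, "y": 0, "z": 0, "turn": 0}

```text
time: 5.6
tool_pos: [0.593, -0.1265, 0.2312]
ee_rot: [[-0.097, 0.995, -0.002], [0.995, 0.097, -0.0], [-0.0, -0.002, -1.0]]
contact_force: [-4.2, -2.8, -2.3]
gripper_width: 0.11
grip_force: 39.3
```

Run:
```python
from h import *
print(get_state()['contact_force'],get_state()['tool_pos'])
c,im=look('side')
cv2.imwrite('pics/s1.png',cv2.resize(im[80:240,200:420],(770,560),interpolation=cv2.INTER_CUBIC)[:,:,::-1])
```

```text
[-4.23121836 -2.76896883 -2.25662864] [ 0.5929804  -0.12647348  0.23119634]
```

View pics/s1.png

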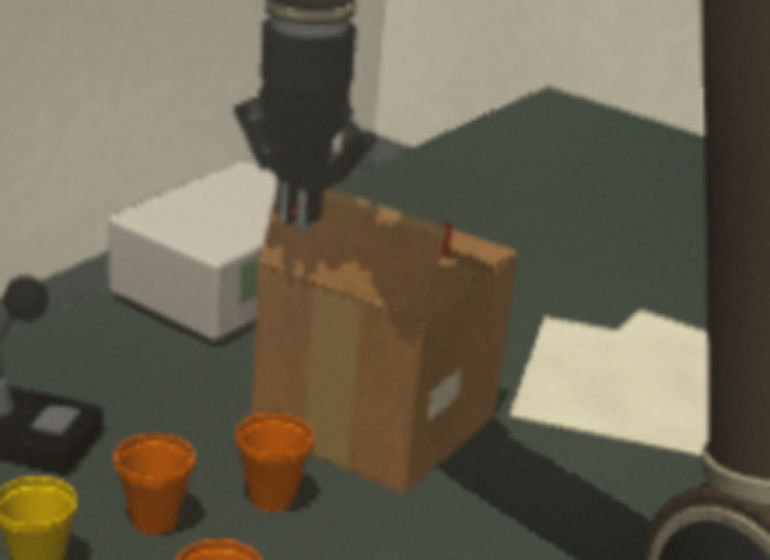

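The side crop shows the left flap raised to about 70°, with the tab in the fingers at crop (298,205). I'll carry on along the arc.

apply_moves:
  steps:
    - {"grip": 0, "x": 0.052, "y": 0, "z": 0.008, "turn": 0}
    - {"grip": 0, "x": 0.05, "y": 0, "z": 0.017, "turn": 0}
    - {"grip": 0, "x": 0.046, "y": 0, "z": 0.026, "turn": 0}
    - {"grip": 0, "x": 0.041, "y": 0, "z": 0.034, "turn": 0}

```text
time: 6.05
tool_pos: [0.5888, -0.0813, 0.2116]
ee_rot: [[-0.095, 0.996, -0.001], [0.996, 0.095, -0.001], [-0.001, -0.002, -1.0]]
contact_force: [-6.9, -4.1, 4.5]
gripper_width: 0.108
grip_force: 41.5
```

apply_moves:
  steps:
    - {"grip": 0, "x": 0.034, "y": 0, "z": 0.04, "turn": 0}
    - {"grip": 0, "x": 0.012, "y": 0, "z": 0.02, "turn": 0}
    - {"grip": 0, "x": 0, "y": 0, "z": 0, "turn": 0}
    - {"grip": 0.35, "x": 0, "y": 0, "z": 0, "turn": 0}
    - {"grip": 0.35, "x": 0, "y": 0, "z": 0, "turn": 0}

```text
time: 6.55
tool_pos: [0.59, -0.0685, 0.1959]
ee_rot: [[-0.094, 0.996, 0.004], [0.996, 0.094, 0.002], [0.002, 0.004, -1.0]]
contact_force: [0.2, 0.9, -0.5]
gripper_width: 0.35
grip_force: 0.0
```

Run:
```python
from h import *
print(get_state()['contact_force'],get_state()['tool_pos'])
c,im=look('side'); c2,im2=look('top')
cv2.imwrite('pics/s2.png',np.hstack([cv2.resize(im[90:220,240:370],(400,400),interpolation=cv2.INTER_CUBIC),cv2.resize(im2[110:240,270:400],(400,400),interpolation=cv2.INTER_CUBIC)])[:,:,::-1])
```

```text
[ 0.20384108  0.91085349 -0.51007152] [ 0.58996836 -0.06846695  0.19586474]
```

View pics/s2.png

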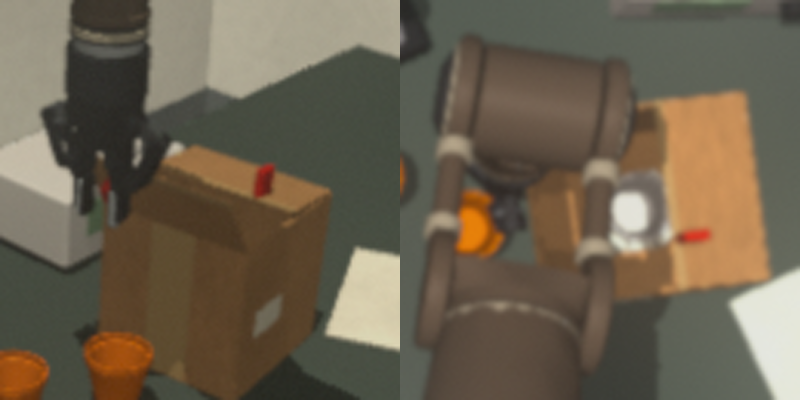

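The left flap is wide open and the white tumbler is visible inside at crop (632,210). I'll slide the fingers off outward, rise, and cross to the right tab.

apply_moves:
  steps:
    - {"grip": 0.35, "x": 0.12, "y": 0, "z": 0, "turn": 0}
    - {"grip": 0.35, "x": 0, "y": 0, "z": -0.14, "turn": 0}
    - {"grip": 0.35, "x": 0, "y": 0, "z": -0.14, "turn": 0}
    - {"grip": 0.35, "x": 0, "y": 0, "z": -0.14, "turn": 0}
    - {"grip": 1, "x": -0.155, "y": -0.066, "z": 0, "turn": 0}

```text
time: 7.15
tool_pos: [0.5781, -0.0767, 0.3067]
ee_rot: [[-0.1, 0.995, 0.014], [0.995, 0.1, 0.001], [-0.001, 0.014, -1.0]]
contact_force: [1.3, -1.0, -0.6]
gripper_width: 0.503
grip_force: 0.0
```

apply_moves:
  steps:
    - {"grip": 1, "x": -0.155, "y": -0.066, "z": 0, "turn": 0}
    - {"grip": 1, "x": -0.155, "y": -0.066, "z": 0, "turn": 0}
    - {"grip": 1, "x": -0.155, "y": -0.066, "z": 0, "turn": 0}
    - {"grip": 1, "x": -0.155, "y": -0.066, "z": 0, "turn": 0}
    - {"grip": 1, "x": 0, "y": 0, "z": 0.1, "turn": 0}

```text
time: 7.65
tool_pos: [0.5234, -0.2463, 0.2787]
ee_rot: [[-0.089, 0.996, 0.009], [0.996, 0.089, -0.006], [-0.007, 0.008, -1.0]]
contact_force: [1.2, 0.4, 0.4]
gripper_width: 0.996
grip_force: 0.0
```

apply_moves:
  steps:
    - {"grip": 1, "x": 0, "y": 0, "z": 0, "turn": 0}
    - {"grip": 1, "x": 0, "y": 0, "z": 0, "turn": 0}

```text
time: 7.85
tool_pos: [0.5217, -0.2397, 0.274]
ee_rot: [[-0.095, 0.996, -0.001], [0.996, 0.095, 0.002], [0.002, -0.001, -1.0]]
contact_force: [0.3, 0.6, 0.2]
gripper_width: 1.0
grip_force: 0.0
```

Run:
```python
from h import *
print(get_state()['tool_pos'])
for n in('top','side'):
    c,im=look(n)
    for m,s,ce in blobs(im,0,5,150,60,6)+blobs(im,174,180,150,60,6): print(n,ce.round(1),unproj(c,[ce],.2)[0].round(3))
c,im=look('wrist','w3.png')
```

```text
[ 0.52169917 -0.23967147  0.27403956]
top [404.7 113.8] [ 0.719 -0.359  0.2  ]
top [  2.  162.8] [0.613 0.739 0.2  ]
top [304.5 162.3] [ 0.593 -0.082  0.2  ]
top [365.7 186.2] [ 0.525 -0.244  0.2  ]
top [198.4 199.2] [0.501 0.205 0.2  ]
side [325.2 148. ] [ 0.522 -0.245  0.2  ]
side [276.4 149.7] [ 0.621 -0.127  0.2  ]
side [505.3 151.2] [ 0.092 -0.673  0.2  ]
side [217.8 271.3] [0.349 0.362 0.2  ]
```

View pics/w3.png

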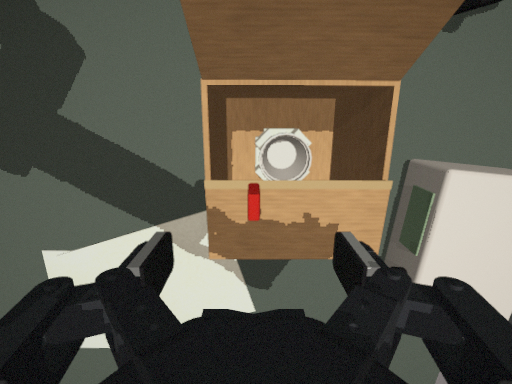

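The wrist view shows the left flap open, the white tumbler's mouth at (283,155) and the right tab at (254,202). I'll grip the right tab.

apply_moves:
  steps:
    - {"grip": 1, "x": -0.01, "y": 0.007, "z": 0.17, "turn": 0}
    - {"grip": 1, "x": 0, "y": 0, "z": 0.178, "turn": 0}
    - {"grip": 0, "x": 0, "y": 0, "z": 0, "turn": 0}
    - {"grip": 0, "x": 0, "y": 0, "z": 0, "turn": 0}
    - {"grip": 0, "x": 0, "y": 0, "z": 0, "turn": 0}

```text
time: 8.5
tool_pos: [0.526, -0.2432, 0.1906]
ee_rot: [[-0.095, 0.995, 0.004], [0.995, 0.095, -0.002], [-0.003, 0.004, -1.0]]
contact_force: [0.4, -0.1, -0.1]
gripper_width: 0.508
grip_force: 0.0
```

apply_moves:
  steps:
    - {"grip": 0, "x": 0, "y": 0, "z": 0, "turn": 0}
    - {"grip": 0, "x": 0, "y": 0, "z": 0, "turn": 0}
    - {"grip": 0, "x": 0, "y": 0, "z": 0, "turn": 0}
    - {"grip": 0, "x": 0, "y": 0, "z": 0, "turn": 0}
    - {"grip": 0, "x": 0, "y": 0, "z": 0, "turn": 0}

```text
time: 9.0
tool_pos: [0.5237, -0.2431, 0.1893]
ee_rot: [[-0.095, 0.995, 0.0], [0.995, 0.095, -0.001], [-0.001, -0.0, -1.0]]
contact_force: [-5.3, 0.8, 5.6]
gripper_width: 0.104
grip_force: 44.4
```

apply_moves:
  steps:
    - {"grip": 0, "x": -0.025, "y": 0, "z": -0.047, "turn": 0}
    - {"grip": 0, "x": -0.033, "y": 0, "z": -0.042, "turn": 0}
    - {"grip": 0, "x": -0.04, "y": 0, "z": -0.035, "turn": 0}
    - {"grip": 0, "x": -0.045, "y": 0, "z": -0.028, "turn": 0}

```text
time: 9.4
tool_pos: [0.5268, -0.2778, 0.2254]
ee_rot: [[-0.095, 0.996, -0.001], [0.996, 0.095, 0.003], [0.003, -0.001, -1.0]]
contact_force: [1.5, 3.1, -9.2]
gripper_width: 0.106
grip_force: 39.2
```

apply_moves:
  steps:
    - {"grip": 0, "x": -0.049, "y": 0, "z": -0.019, "turn": 0}
    - {"grip": 0, "x": -0.052, "y": 0, "z": -0.01, "turn": 0}
    - {"grip": 0, "x": -0.053, "y": 0, "z": -0.001, "turn": 0}
    - {"grip": 0, "x": -0.052, "y": 0, "z": 0.008, "turn": 0}
    - {"grip": 0, "x": -0.05, "y": 0, "z": 0.017, "turn": 0}

```text
time: 9.9
tool_pos: [0.533, -0.3426, 0.2282]
ee_rot: [[-0.094, 0.996, -0.001], [0.996, 0.094, 0.001], [0.001, -0.001, -1.0]]
contact_force: [-0.9, 6.6, -0.9]
gripper_width: 0.108
grip_force: 38.9
```

apply_moves:
  steps:
    - {"grip": 0, "x": -0.046, "y": 0, "z": 0.026, "turn": 0}
    - {"grip": 0, "x": -0.041, "y": 0, "z": 0.034, "turn": 0}
    - {"grip": 0, "x": -0.034, "y": 0, "z": 0.04, "turn": 0}
    - {"grip": 0, "x": -0.012, "y": 0, "z": 0.02, "turn": 0}
    - {"grip": 0, "x": 0, "y": 0, "z": 0, "turn": 0}

```text
time: 10.4
tool_pos: [0.5365, -0.3795, 0.1984]
ee_rot: [[-0.094, 0.996, 0.002], [0.996, 0.094, -0.007], [-0.007, 0.001, -1.0]]
contact_force: [-3.2, -2.8, 5.2]
gripper_width: 0.11
grip_force: 40.2
```

apply_moves:
  steps:
    - {"grip": 0.35, "x": 0, "y": 0, "z": 0, "turn": 0}
    - {"grip": 0.35, "x": 0, "y": 0, "z": 0, "turn": 0}
    - {"grip": 0.35, "x": -0.12, "y": 0, "z": 0, "turn": 0}
    - {"grip": 0.35, "x": 0, "y": 0, "z": -0.16, "turn": 0}
    - {"grip": 0.35, "x": 0, "y": 0, "z": -0.16, "turn": 0}

```text
time: 10.9
tool_pos: [0.5386, -0.4047, 0.2744]
ee_rot: [[-0.094, 0.996, -0.004], [0.996, 0.094, 0.003], [0.003, -0.003, -1.0]]
contact_force: [0.3, -1.2, -0.7]
gripper_width: 0.35
grip_force: 0.0
```

apply_moves:
  steps:
    - {"grip": 1, "x": 0, "y": 0, "z": -0.18, "turn": 0}
    - {"grip": 1, "x": 0.182, "y": 0.041, "z": -0.06, "turn": 0}
    - {"grip": 1, "x": 0.182, "y": 0.041, "z": 0, "turn": 0}
    - {"grip": 1, "x": 0.182, "y": 0.041, "z": 0, "turn": 0}
    - {"grip": 1, "x": 0.182, "y": 0.041, "z": 0, "turn": 0}

```text
time: 11.4
tool_pos: [0.5633, -0.2181, 0.3371]
ee_rot: [[-0.095, 0.996, 0.002], [0.996, 0.095, -0.001], [-0.001, 0.002, -1.0]]
contact_force: [1.1, 0.4, 0.2]
gripper_width: 0.998
grip_force: 0.0
```

apply_moves:
  steps:
    - {"grip": 1, "x": 0, "y": 0, "z": 0, "turn": 0}
    - {"grip": 1, "x": 0, "y": 0, "z": 0, "turn": 0}
    - {"grip": 1, "x": 0, "y": 0, "z": 0, "turn": 0}

```text
time: 11.7
tool_pos: [0.563, -0.2205, 0.3368]
ee_rot: [[-0.095, 0.996, 0.0], [0.996, 0.095, -0.001], [-0.001, 0.0, -1.0]]
contact_force: [0.3, -0.5, -1.8]
gripper_width: 0.999
grip_force: 0.0
```

Run:
```python
from h import *
print(get_state()['tool_pos'])
c,im=look('wrist')
hsv=cv2.cvtColor(im,cv2.COLOR_RGB2HSV)
m=cv2.inRange(hsv,(0,0,110),(179,50,255)); n,l,st,ce=cv2.connectedComponentsWithStats(m)
for i in range(1,n):
    if st[i,4]>60: 
        pts=cv2.findNonZero((l==i).astype(np.uint8)); cc,r=cv2.minEnclosingCircle(pts)
        print(st[i],ce[i].round(1),np.round(cc,1),round(r,1),unproj(c,[cc],.073)[0].round(4))
ct,it=look('top')
v=im[60:380-80,120:440]
t=cv2.resize(it[120:240,200:400],(480,288),interpolation=cv2.INTER_CUBIC)
cv2.imwrite('pics/w4.png',np.hstack([cv2.resize(v,(320,288)),t])[:,:,::-1])
for k,(a,b) in dict(o=(5,19),y=(22,34)).items():
    for mm,s,e in blobs(it,a,b,amin=250):
        cc,r=cv2.minEnclosingCircle(cv2.findNonZero(mm.astype(np.uint8))); print(k,s[4],np.round(cc,1),round(r,1),unproj(ct,[cc],.067)[0].round(4))
```

```text
[ 0.56300717 -0.2205024   0.33675695]
[380   0  23  24 422] [390.9   9.9] [390.   10.1] 14.2 [0.727  0.0029 0.073 ]
[  366     0   146   302 19614] [456.6 196. ] [484.  149.3] 151.7 [ 0.9133 -0.1655  0.073 ]
[ 229  136   47   49 1868] [252.2 160.1] [252.5 159.2] 27.4 [ 0.5629 -0.2151  0.073 ]
[  46  210  139  101 5021] [116.2 251.7] [119.8 254.5] 74.8 [ 0.3553 -0.3969  0.073 ]
[505 301   7  23  90] [509.  313.4] [511. 312.] 11.0 [ 1.0644 -0.4504  0.073 ]
[173 313  28  11 188] [186.  316.2] [186.5 314.5] 13.6 [ 0.4709 -0.5067  0.073 ]
[ 397  335   50   49 1475] [418.3 364.1] [424.7 361.2] 30.5 [ 0.933  -0.5748  0.073 ]
o 1756 [334.8 173.6] 37.8 [ 0.5739 -0.1841  0.067 ]
o 440 [184.4 161.1] 11.9 [0.6223 0.2604 0.067 ]
o 450 [259.1 166.7] 12.1 [0.6    0.0392 0.067 ]
o 453 [292.  183.1] 12.1 [ 0.5489 -0.0566  0.067 ]
o 392 [395.5 188.5] 15.6 [ 0.5253 -0.3628  0.067 ]
o 439 [236.3 214.1] 11.9 [0.4615 0.11   0.067 ]
y 449 [221.  159.6] 12.0 [0.6239 0.1519 0.067 ]
```

View pics/w4.png

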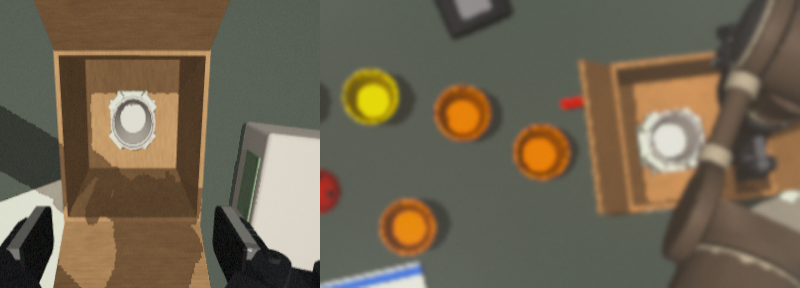

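Both flaps are wide open, and the white tumbler sits in its cradle at (252,160) in the wrist view. I'll refine its centre and take a close look at the desk tumblers.

Run:
```python
from h import *
c,im=look('wrist')
g=cv2.cvtColor(im,cv2.COLOR_RGB2GRAY); 
roi=g[130:190,222:284]; print(np.percentile(roi,[5,50,90,99]))
for th in (200,215,225,235):
    n,l,st,ce=cv2.connectedComponentsWithStats((g>th).astype(np.uint8)); 
    for i in range(1,n):
        if 222<ce[i][0]<284 and 130<ce[i][1]<190 and st[i,4]>80:
            cc,r=cv2.minEnclosingCircle(cv2.findNonZero((l==i).astype(np.uint8))); print(th,st[i],ce[i].round(1),np.round(cc,1),r,unproj(c,[ce[i]],.027)[0].round(4))
o=cv2.resize(im[120:200,200:300],(800,640),interpolation=cv2.INTER_CUBIC)[:600]
a=np.linspace(0,6.283,60)
for (x,y),col in (((.563,-.2195),(255,0,0)),):
  for r,z in ((.034,.075),(.0213,.027)):
    q=proj(c,np.c_[x+r*np.cos(a),y+r*np.sin(a),z+0*a]); q=(q-[200,120]+.5)*8
    cv2.polylines(o,[q.astype(np.int32)],True,col,1)
cv2.imwrite('pics/w5.png',o[:,:,::-1])
```

```text
[ 96. 162. 220. 223.]
200 [229 137  14  26 122] [235.1 146.4] [235.  149.5] 13.124505043029785 [ 0.5323 -0.2041  0.027 ]
200 [243 136  33  19 185] [259.5 141.4] [258. 145.] 17.49295425415039 [ 0.5719 -0.192   0.027 ]
200 [241 147  24  24 443] [252.9 158. ] [253.  157.9] 12.138273239135742 [ 0.5636 -0.2207  0.027 ]
215 [242 147  23  23 411] [253. 158.] [252.9 157.7] 11.552580833435059 [ 0.5637 -0.2206  0.027 ]
```

View pics/w5.png

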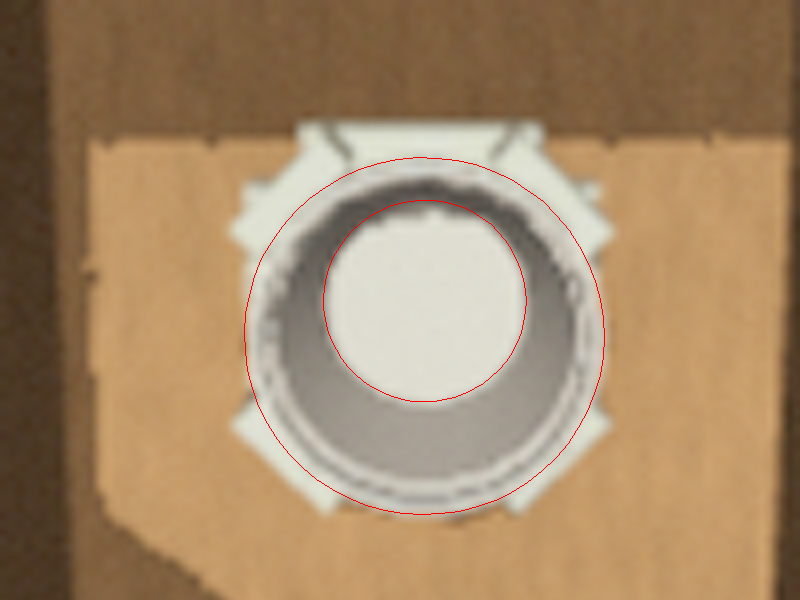

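White centre is (0.563, -0.220): the projected circles match the picture. Next I'll go over the orange tumbler.

apply_moves:
  steps:
    - {"grip": 1, "x": 0.169, "y": -0.035, "z": 0, "turn": 0}
    - {"grip": 1, "x": 0.169, "y": -0.035, "z": 0, "turn": 0}
    - {"grip": 1, "x": 0.169, "y": -0.035, "z": 0, "turn": 0}
    - {"grip": 1, "x": 0.169, "y": -0.035, "z": 0, "turn": 0}
    - {"grip": 1, "x": 0.169, "y": -0.035, "z": 0, "turn": 0}

```text
time: 12.35
tool_pos: [0.4988, -0.0134, 0.3368]
ee_rot: [[-0.092, 0.996, 0.0], [0.996, 0.092, 0.0], [-0.0, 0.0, -1.0]]
contact_force: [1.0, 0.1, -0.7]
gripper_width: 1.001
grip_force: 0.0
```

apply_moves:
  steps:
    - {"grip": 1, "x": 0.169, "y": -0.035, "z": 0, "turn": 0}
    - {"grip": 1, "x": 0.169, "y": -0.035, "z": 0, "turn": 0}
    - {"grip": 1, "x": 0.169, "y": -0.035, "z": 0, "turn": 0}
    - {"grip": 1, "x": 0, "y": 0, "z": 0.18, "turn": 0}
    - {"grip": 1, "x": 0, "y": 0, "z": 0.18, "turn": 0}

```text
time: 12.85
tool_pos: [0.463, 0.111, 0.2479]
ee_rot: [[-0.096, 0.995, 0.006], [0.995, 0.096, 0.001], [0.0, 0.007, -1.0]]
contact_force: [0.1, 0.4, 0.0]
gripper_width: 1.004
grip_force: 0.0
```

apply_moves:
  steps:
    - {"grip": 1, "x": 0, "y": 0, "z": 0, "turn": 0}
    - {"grip": 1, "x": 0, "y": 0, "z": 0, "turn": 0}
    - {"grip": 1, "x": 0, "y": 0, "z": 0, "turn": 0}

```text
time: 13.15
tool_pos: [0.4634, 0.1097, 0.2494]
ee_rot: [[-0.093, 0.996, 0.004], [0.996, 0.093, 0.001], [0.0, 0.004, -1.0]]
contact_force: [0.5, 0.3, 0.2]
gripper_width: 1.004
grip_force: 0.0
```

```bash
cat > tum.py <<'E'
from h import *
def tum(name,zl=.068):
    c,im=look(name)
    s=get_state()
    for k,(a,b) in dict(o=(3,19),y=(21,36)).items():
        for mm,st,e in blobs(im,a,b,110,40,250):
            if st[4]>12000: continue
            cc,r=cv2.minEnclosingCircle(cv2.findNonZero(mm.astype(np.uint8))); P=unproj(c,[cc],zl)[0]
            d=s['ee_rot'].T@(P-s['tool_pos'])/.25
            print(name,k,st,np.round(cc,1),round(r,1),P.round(4),'tool units',d.round(3))
    print('tcp',s['tool_pos'].round(4))
if __name__=='__main__': tum('wrist'); tum('top')
E
python3 tum.py
```

```text
wrist o [ 365   20   74   67 3598] [400.   52.5] 39.1 [0.6144 0.2621 0.068 ] tool units [0.55  0.654 0.73 ]
wrist o [ 223  144   56   56 2440] [250.2 171.5] 28.0 [0.4616 0.1129 0.068 ] tool units [ 0.013 -0.01   0.727]
wrist o [ 323  205   54   48 1601] [348.7 228.3] 29.3 [0.596 0.05  0.068] tool units [-0.288  0.501  0.729]
wrist o [ 278  258   58   66 2213] [305.5 292. ] 36.6 [ 0.5541 -0.0504  0.068 ] tool units [-0.672  0.297  0.728]
wrist y [ 352  122   64   57 2752] [383.7 146.2] 31.9 [0.6183 0.1587 0.068 ] tool units [0.137 0.631 0.73 ]
tcp [0.4636 0.1098 0.2497]
top o [ 300  134  119   75 5315] [359.  170.5] 59.8 [ 0.5814 -0.2563  0.068 ] tool units [-1.502  0.329  0.728]
top o [173 150  24  24 460] [184.3 161.3] 12.1 [0.6216 0.2605 0.068 ] tool units [0.54  0.683 0.73 ]
top o [247 155  25  24 476] [259.1 166.7] 12.4 [0.6    0.0393 0.068 ] tool units [-0.332  0.514  0.729]
top o [280 171  25  25 477] [292. 183.] 12.4 [ 0.5491 -0.0565  0.068 ] tool units [-0.695  0.275  0.728]
top y [209 148  25  24 471] [220.9 159.7] 12.3 [0.6235 0.152  0.068 ] tool units [0.108 0.65  0.73 ]
tcp [0.4634 0.1098 0.2496]
```

apply_moves:
  steps:
    - {"grip": 1, "x": 0.006, "y": -0.008, "z": 0.17, "turn": 0}
    - {"grip": 1, "x": 0, "y": 0, "z": 0.17, "turn": 0}
    - {"grip": 1, "x": 0, "y": 0, "z": 0.17, "turn": 0}
    - {"grip": 1, "x": 0, "y": 0, "z": 0.17, "turn": 0}
    - {"grip": 1, "x": 0, "y": 0, "z": 0.158, "turn": 0}
  squeeze: 30

```text
time: 13.75
tool_pos: [0.4613, 0.1114, 0.0375]
ee_rot: [[-0.094, 0.996, 0.004], [0.996, 0.094, 0.001], [0.0, 0.004, -1.0]]
contact_force: [0.8, 0.4, -0.3]
gripper_width: 1.001
grip_force: 0.0
```

apply_moves:
  steps:
    - {"grip": 1, "x": 0, "y": 0, "z": 0, "turn": 0}
    - {"grip": 0.6, "x": 0, "y": 0, "z": 0, "turn": 0}
    - {"grip": 0.6, "x": 0, "y": 0, "z": 0, "turn": 0}
    - {"grip": 0.6, "x": 0, "y": 0, "z": 0, "turn": 0}
    - {"grip": 0.6, "x": 0, "y": 0, "z": 0, "turn": 0}

```text
time: 14.25
tool_pos: [0.4611, 0.1117, 0.0395]
ee_rot: [[-0.095, 0.995, 0.005], [0.995, 0.095, 0.001], [0.0, 0.005, -1.0]]
contact_force: [0.2, 0.3, 4.7]
gripper_width: 0.793
grip_force: 34.1
```

apply_moves:
  steps:
    - {"grip": 0.6, "x": 0, "y": 0, "z": 0, "turn": 0}
    - {"grip": 0.6, "x": 0, "y": 0, "z": -0.08, "turn": 0}
    - {"grip": 0.6, "x": 0, "y": 0, "z": -0.16, "turn": 0}
    - {"grip": 0.6, "x": 0, "y": 0, "z": 0, "turn": 0}
    - {"grip": 0.6, "x": 0, "y": 0, "z": 0, "turn": 0}

```text
time: 14.75
tool_pos: [0.4602, 0.1116, 0.0988]
ee_rot: [[-0.095, 0.995, 0.004], [0.995, 0.095, 0.001], [0.0, 0.004, -1.0]]
contact_force: [0.3, 0.3, -1.8]
gripper_width: 0.789
grip_force: 34.4
```

Run:
```python
from h import *
c,im=look('wrist'); c2,i2=look('side')
cv2.imwrite('pics/g1.png',np.hstack([cv2.resize(im,(400,300)),cv2.resize(i2[150:300,180:380],(400,300))])[:,:,::-1])
print(get_state()['tool_pos'],get_state()['grip_force'])
```

```text
[0.45800746 0.11124995 0.09664719] 34.36373955075396
```

View pics/g1.png

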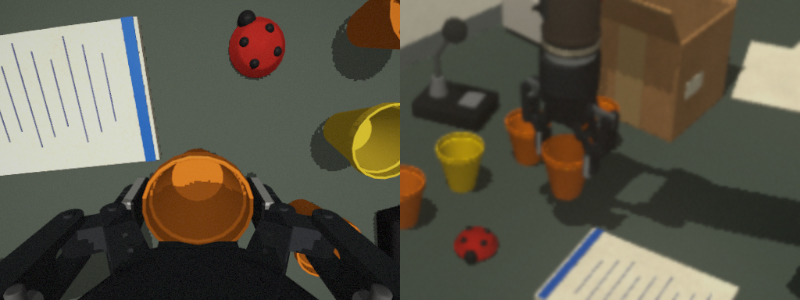

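The orange tumbler is held upright at the lip, at (197,200) in the wrist half of the picture. I'll raise it and carry it to the white one.

apply_moves:
  steps:
    - {"grip": 0.6, "x": 0, "y": 0, "z": -0.185, "turn": 0}
    - {"grip": 0.6, "x": 0, "y": 0, "z": -0.185, "turn": 0}
    - {"grip": 0.6, "x": 0, "y": 0, "z": -0.185, "turn": 0}
    - {"grip": 0.6, "x": 0, "y": 0, "z": -0.185, "turn": 0}
    - {"grip": 0.6, "x": 0, "y": 0, "z": -0.185, "turn": 0}

```text
time: 15.35
tool_pos: [0.4578, 0.1112, 0.3284]
ee_rot: [[-0.095, 0.995, -0.004], [0.996, 0.095, -0.001], [-0.0, -0.004, -1.0]]
contact_force: [0.6, 0.1, -1.3]
gripper_width: 0.787
grip_force: 34.7
```

apply_moves:
  steps:
    - {"grip": 0.6, "x": -0.17, "y": 0.035, "z": 0, "turn": 0}
    - {"grip": 0.6, "x": -0.17, "y": 0.035, "z": 0, "turn": 0}
    - {"grip": 0.6, "x": -0.17, "y": 0.035, "z": 0, "turn": 0}
    - {"grip": 0.6, "x": -0.17, "y": 0.035, "z": 0, "turn": 0}
    - {"grip": 0.6, "x": -0.17, "y": 0.035, "z": 0, "turn": 0}

```text
time: 15.85
tool_pos: [0.5221, -0.0975, 0.3264]
ee_rot: [[-0.095, 0.995, -0.003], [0.996, 0.095, 0.001], [0.002, -0.003, -1.0]]
contact_force: [1.3, 0.2, -1.1]
gripper_width: 0.792
grip_force: 34.7
```

apply_moves:
  steps:
    - {"grip": 0.6, "x": -0.17, "y": 0.035, "z": 0, "turn": 0}
    - {"grip": 0.6, "x": -0.17, "y": 0.035, "z": 0, "turn": 0}
    - {"grip": 0.6, "x": -0.17, "y": 0.035, "z": 0, "turn": 0}
    - {"grip": 0.6, "x": 0, "y": 0, "z": 0, "turn": 0}
    - {"grip": 0.6, "x": 0, "y": 0, "z": 0, "turn": 0}

```text
time: 16.35
tool_pos: [0.56, -0.2209, 0.3258]
ee_rot: [[-0.093, 0.996, -0.004], [0.996, 0.093, 0.003], [0.003, -0.004, -1.0]]
contact_force: [0.3, -0.1, -0.7]
gripper_width: 0.794
grip_force: 34.7
```

apply_moves:
  steps:
    - {"grip": 0.6, "x": 0, "y": 0, "z": 0, "turn": 0}
    - {"grip": 0.6, "x": 0, "y": 0, "z": 0, "turn": 0}
    - {"grip": 0.6, "x": 0, "y": 0, "z": 0, "turn": 0}

```text
time: 16.65
tool_pos: [0.5608, -0.2192, 0.3286]
ee_rot: [[-0.096, 0.995, -0.0], [0.995, 0.096, 0.0], [0.0, -0.0, -1.0]]
contact_force: [-0.4, 1.7, -1.3]
gripper_width: 0.79
grip_force: 34.7
```

apply_moves:
  steps:
    - {"grip": 0.6, "x": -0.002, "y": 0.007, "z": 0.17, "turn": 0}
    - {"grip": 0.6, "x": 0, "y": 0, "z": 0.17, "turn": 0}
    - {"grip": 0.6, "x": 0, "y": 0, "z": 0.17, "turn": 0}
    - {"grip": 0.6, "x": 0, "y": 0, "z": 0.17, "turn": 0}
    - {"grip": 0.6, "x": 0, "y": 0, "z": 0.1, "turn": 0}

```text
time: 17.15
tool_pos: [0.5605, -0.2188, 0.13]
ee_rot: [[-0.096, 0.995, -0.005], [0.995, 0.096, 0.002], [0.003, -0.004, -1.0]]
contact_force: [-0.5, -0.5, -1.0]
gripper_width: 0.791
grip_force: 34.7
```

apply_moves:
  steps:
    - {"grip": 0.6, "x": 0, "y": 0, "z": 0.08, "turn": 0}
    - {"grip": 0.6, "x": 0, "y": 0, "z": 0.08, "turn": 0}
    - {"grip": 0.6, "x": 0, "y": 0, "z": 0.05, "turn": 0}
    - {"grip": 0.6, "x": 0, "y": 0, "z": 0.03, "turn": 0}
    - {"grip": 0.6, "x": 0, "y": 0, "z": 0, "turn": 0}

```text
time: 17.65
tool_pos: [0.5623, -0.2202, 0.0729]
ee_rot: [[-0.095, 0.995, -0.001], [0.995, 0.095, 0.001], [0.001, -0.001, -1.0]]
contact_force: [-0.2, 0.6, -0.7]
gripper_width: 0.792
grip_force: 34.7
```

apply_moves:
  steps:
    - {"grip": 0.6, "x": 0, "y": 0, "z": 0.015, "turn": 0}
    - {"grip": 0.6, "x": 0, "y": 0, "z": 0.015, "turn": 0}
    - {"grip": 0.6, "x": 0, "y": 0, "z": 0, "turn": 0}

```text
time: 17.95
tool_pos: [0.5636, -0.2213, 0.0672]
ee_rot: [[-0.095, 0.996, 0.002], [0.996, 0.095, -0.001], [-0.001, 0.002, -1.0]]
contact_force: [-1.2, -0.1, 1.5]
gripper_width: 0.79
grip_force: 34.8
```

apply_moves:
  steps:
    - {"grip": 0.6, "x": 0, "y": 0, "z": 0.006, "turn": 0}
    - {"grip": 0.6, "x": 0, "y": 0, "z": 0, "turn": 0}
    - {"grip": 1, "x": 0, "y": 0, "z": 0, "turn": 0}
    - {"grip": 1, "x": 0, "y": 0, "z": 0, "turn": 0}
    - {"grip": 1, "x": 0, "y": 0, "z": 0, "turn": 0}

```text
time: 18.45
tool_pos: [0.5625, -0.2208, 0.0642]
ee_rot: [[-0.095, 0.996, -0.0], [0.996, 0.095, 0.0], [0.0, -0.0, -1.0]]
contact_force: [-0.3, -0.0, -1.2]
gripper_width: 1.0
grip_force: 0.0
```

apply_moves:
  steps:
    - {"grip": 1, "x": 0, "y": 0, "z": -0.05, "turn": 0}
    - {"grip": 1, "x": 0, "y": 0, "z": -0.15, "turn": 0}
    - {"grip": 1, "x": 0, "y": 0, "z": -0.18, "turn": 0}
    - {"grip": 1, "x": 0, "y": 0, "z": -0.18, "turn": 0}
    - {"grip": 1, "x": 0, "y": 0, "z": -0.18, "turn": 0}

```text
time: 18.95
tool_pos: [0.5625, -0.2207, 0.252]
ee_rot: [[-0.095, 0.996, 0.0], [0.996, 0.095, -0.0], [-0.0, 0.0, -1.0]]
contact_force: [1.4, -0.3, 1.1]
gripper_width: 0.999
grip_force: 0.0
```

apply_moves:
  steps:
    - {"grip": 1, "x": 0, "y": 0, "z": -0.18, "turn": 0}
    - {"grip": 1, "x": 0, "y": 0, "z": -0.16, "turn": 0}
    - {"grip": 1, "x": 0, "y": 0, "z": 0, "turn": 0}
    - {"grip": 1, "x": 0, "y": 0, "z": 0, "turn": 0}

```text
time: 19.35
tool_pos: [0.5633, -0.221, 0.3369]
ee_rot: [[-0.095, 0.995, 0.004], [0.995, 0.095, -0.002], [-0.002, 0.004, -1.0]]
contact_force: [-0.2, 0.3, -0.4]
gripper_width: 0.998
grip_force: 0.0
```

Run:
```python
from tum import *
c,im=look('wrist')
o=cv2.resize(im[90:230,160:340],(771,600),interpolation=cv2.INTER_CUBIC); k=600/140
a=np.linspace(0,6.283,60)
for r,z,col in ((.034,.097,(0,0,255)),(.0213,.049,(0,255,0))):
    q=proj(c,np.c_[.563+r*np.cos(a),-.22+r*np.sin(a),z+0*a]); q=(q-[160,90]+.5)*k
    cv2.polylines(o,[q.astype(np.int32)],True,col,1)
cv2.imwrite('pics/n1.png',o[:,:,::-1])
tum('top'); tum('side')
```

```text
top o [ 300  142   67   67 2845] [337.6 173.4] 40.3 [ 0.5744 -0.1925  0.068 ] tool units [0.105 0.063 1.061]
top o [173 150  24  24 459] [184.4 161.2] 12.2 [0.622  0.2602 0.068 ] tool units [1.889 0.424 1.063]
top o [247 155  25  24 474] [259.1 166.7] 12.4 [0.6    0.0393 0.068 ] tool units [1.018 0.253 1.062]
top o [367 169  52  35 770] [392.5 190.5] 28.0 [ 0.5195 -0.3533  0.068 ] tool units [-0.515 -0.216  1.061]
top o [280 171  25  25 478] [292. 183.] 12.4 [ 0.5491 -0.0565  0.068 ] tool units [0.656 0.014 1.062]
top y [209 148  25  24 470] [220.9 159.7] 12.3 [0.6235 0.152  0.068 ] tool units [1.458 0.389 1.062]
tcp [ 0.5618 -0.2204  0.3332]
side o [ 267  116   89  111 6124] [314.5 176.5] 63.2 [ 0.5685 -0.2717  0.068 ] tool units [-0.209  0.011  1.058]
side o [232 203  24  30 524] [243.7 217.4] 15.0 [0.5715 0.0638 0.068 ] tool units [1.125 0.151 1.06 ]
side o [167 232  26  33 638] [180.2 247.8] 16.4 [0.5931 0.277  0.068 ] tool units [1.966 0.317 1.061]
side y [197 216  26  31 573] [210.5 230.4] 15.6 [0.5931 0.1717 0.068 ] tool units [1.547 0.277 1.06 ]
tcp [ 0.5616 -0.2203  0.3325]
```

View pics/n1.png

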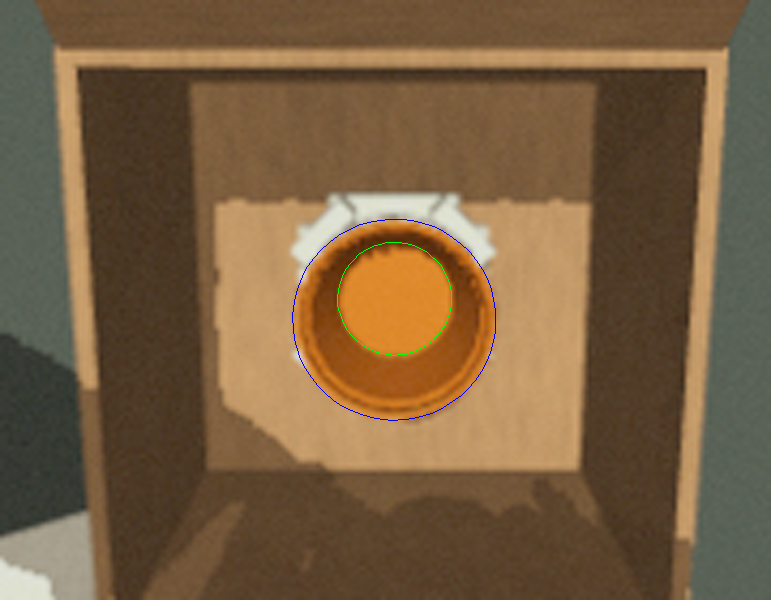

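Orange is fully nested and upright: the projected lip and inner floor match at crop (394,320). Now the yellow one.

apply_moves:
  steps:
    - {"grip": 1, "x": 0.162, "y": 0.043, "z": 0, "turn": 0}
    - {"grip": 1, "x": 0.162, "y": 0.043, "z": 0, "turn": 0}
    - {"grip": 1, "x": 0.162, "y": 0.043, "z": 0, "turn": 0}
    - {"grip": 1, "x": 0.162, "y": 0.043, "z": 0, "turn": 0}
    - {"grip": 1, "x": 0.162, "y": 0.043, "z": 0, "turn": 0}

```text
time: 20.0
tool_pos: [0.596, -0.0125, 0.3321]
ee_rot: [[-0.094, 0.996, -0.004], [0.996, 0.094, 0.0], [0.001, -0.004, -1.0]]
contact_force: [1.0, -0.1, 0.1]
gripper_width: 0.995
grip_force: 0.0
```

apply_moves:
  steps:
    - {"grip": 1, "x": 0.162, "y": 0.043, "z": 0, "turn": 0}
    - {"grip": 1, "x": 0.162, "y": 0.043, "z": 0, "turn": 0}
    - {"grip": 1, "x": 0.162, "y": 0.043, "z": 0, "turn": 0}
    - {"grip": 1, "x": 0.162, "y": 0.043, "z": 0, "turn": 0}
    - {"grip": 1, "x": 0, "y": 0, "z": 0.17, "turn": 0}

```text
time: 20.5
tool_pos: [0.6282, 0.1574, 0.2966]
ee_rot: [[-0.1, 0.995, 0.011], [0.995, 0.1, 0.005], [0.004, 0.012, -1.0]]
contact_force: [0.6, -0.7, 0.8]
gripper_width: 0.999
grip_force: 0.0
```

apply_moves:
  steps:
    - {"grip": 1, "x": 0, "y": 0, "z": 0.17, "turn": 0}
    - {"grip": 1, "x": 0, "y": 0, "z": 0, "turn": 0}
    - {"grip": 1, "x": 0, "y": 0, "z": 0, "turn": 0}
    - {"grip": 1, "x": 0, "y": 0, "z": 0, "turn": 0}

```text
time: 20.9
tool_pos: [0.6258, 0.1511, 0.2516]
ee_rot: [[-0.094, 0.996, 0.003], [0.996, 0.094, 0.001], [0.0, 0.003, -1.0]]
contact_force: [0.3, -0.1, 0.4]
gripper_width: 0.997
grip_force: 0.0
```

```bash
python3 tum.py | grep -v ' o '
```

```text
wrist y [ 223  143   56   56 2418] [250.4 170.5] 27.9 [0.624  0.1551 0.068 ] tool units [ 0.017 -0.011  0.737]
tcp [0.6262 0.1511 0.2524]
tcp [0.6263 0.1511 0.2526]
```

apply_moves:
  steps:
    - {"grip": 1, "x": 0.008, "y": -0.009, "z": 0.17, "turn": 0}
    - {"grip": 1, "x": 0, "y": 0, "z": 0.17, "turn": 0}
    - {"grip": 1, "x": 0, "y": 0, "z": 0.17, "turn": 0}
    - {"grip": 1, "x": 0, "y": 0, "z": 0.17, "turn": 0}
    - {"grip": 1, "x": 0, "y": 0, "z": 0.17, "turn": 0}

```text
time: 21.5
tool_pos: [0.6244, 0.1531, 0.0382]
ee_rot: [[-0.094, 0.996, 0.005], [0.996, 0.094, 0.001], [0.0, 0.005, -1.0]]
contact_force: [0.3, 0.7, 0.2]
gripper_width: 1.005
grip_force: 0.0
```

apply_moves:
  steps:
    - {"grip": 1, "x": 0, "y": 0, "z": 0, "turn": 0}
    - {"grip": 0.6, "x": 0, "y": 0, "z": 0, "turn": 0}
    - {"grip": 0.6, "x": 0, "y": 0, "z": 0, "turn": 0}
    - {"grip": 0.6, "x": 0, "y": 0, "z": 0, "turn": 0}
    - {"grip": 0.6, "x": 0, "y": 0, "z": 0, "turn": 0}

```text
time: 22.0
tool_pos: [0.6241, 0.1534, 0.0399]
ee_rot: [[-0.095, 0.995, 0.005], [0.995, 0.095, 0.001], [0.0, 0.005, -1.0]]
contact_force: [0.5, -1.2, 5.9]
gripper_width: 0.786
grip_force: 34.1
```

apply_moves:
  steps:
    - {"grip": 0.6, "x": 0, "y": 0, "z": 0, "turn": 0}
    - {"grip": 0.6, "x": 0, "y": 0, "z": -0.08, "turn": 0}
    - {"grip": 0.6, "x": 0, "y": 0, "z": -0.18, "turn": 0}
    - {"grip": 0.6, "x": 0, "y": 0, "z": -0.18, "turn": 0}
    - {"grip": 0.6, "x": 0, "y": 0, "z": -0.18, "turn": 0}

```text
time: 22.5
tool_pos: [0.6215, 0.153, 0.1937]
ee_rot: [[-0.095, 0.996, -0.0], [0.996, 0.095, -0.0], [0.0, -0.0, -1.0]]
contact_force: [0.9, 0.7, 0.5]
gripper_width: 0.785
grip_force: 34.1
```

apply_moves:
  steps:
    - {"grip": 0.6, "x": 0, "y": 0, "z": -0.18, "turn": 0}
    - {"grip": 0.6, "x": 0, "y": 0, "z": -0.18, "turn": 0}
    - {"grip": 0.6, "x": 0, "y": 0, "z": -0.18, "turn": 0}
    - {"grip": 0.6, "x": 0, "y": 0, "z": 0, "turn": 0}
    - {"grip": 0.6, "x": 0, "y": 0, "z": 0, "turn": 0}

```text
time: 23.0
tool_pos: [0.6227, 0.1532, 0.3294]
ee_rot: [[-0.095, 0.995, 0.004], [0.995, 0.095, 0.001], [0.0, 0.004, -1.0]]
contact_force: [-0.2, 0.4, -0.6]
gripper_width: 0.785
grip_force: 34.1
```

Run:
```python
from tum import *
tum('wrist',.34)
s=get_state(); print(s['gripper_width'],(s['ee_rot'].T@(np.array([.5633,-.2200,.3])-s['tool_pos'])/.25).round(3))
```

```text
wrist o [ 235   61   49   52 1984] [259.   86.6] 25.7 [0.6188 0.235  0.34  ] tool units [ 0.328  0.02  -0.053]
wrist o [181 281  22  37 293] [191.6 298.7] 18.9 [0.592  0.1185 0.34  ] tool units [-0.126 -0.131 -0.053]
tcp [0.6215 0.153  0.3268]
0.7832177678984328 [-1.463 -0.373  0.107]
```

apply_moves:
  steps:
    - {"grip": 0.6, "x": -0.163, "y": -0.042, "z": 0, "turn": 0}
    - {"grip": 0.6, "x": -0.163, "y": -0.042, "z": 0, "turn": 0}
    - {"grip": 0.6, "x": -0.163, "y": -0.042, "z": 0, "turn": 0}
    - {"grip": 0.6, "x": -0.163, "y": -0.042, "z": 0, "turn": 0}
    - {"grip": 0.6, "x": -0.163, "y": -0.042, "z": 0, "turn": 0}

```text
time: 23.55
tool_pos: [0.587, -0.056, 0.3237]
ee_rot: [[-0.095, 0.995, -0.006], [0.995, 0.095, 0.001], [0.001, -0.005, -1.0]]
contact_force: [0.0, -0.1, -1.1]
gripper_width: 0.78
grip_force: 34.1
```

apply_moves:
  steps:
    - {"grip": 0.6, "x": -0.163, "y": -0.042, "z": 0, "turn": 0}
    - {"grip": 0.6, "x": -0.163, "y": -0.042, "z": 0, "turn": 0}
    - {"grip": 0.6, "x": -0.163, "y": -0.042, "z": 0, "turn": 0}
    - {"grip": 0.6, "x": -0.163, "y": -0.042, "z": 0, "turn": 0}
    - {"grip": 0.6, "x": 0, "y": 0, "z": 0, "turn": 0}

```text
time: 24.05
tool_pos: [0.5601, -0.2256, 0.3236]
ee_rot: [[-0.089, 0.996, -0.006], [0.996, 0.089, -0.0], [0.0, -0.006, -1.0]]
contact_force: [0.0, -0.1, -1.1]
gripper_width: 0.785
grip_force: 34.1
```

apply_moves:
  steps:
    - {"grip": 0.6, "x": 0, "y": 0, "z": 0, "turn": 0}
    - {"grip": 0.6, "x": 0, "y": 0, "z": 0, "turn": 0}
    - {"grip": 0.6, "x": 0, "y": 0, "z": 0, "turn": 0}

```text
time: 24.35
tool_pos: [0.5626, -0.2195, 0.3261]
ee_rot: [[-0.096, 0.995, -0.001], [0.995, 0.096, 0.001], [0.001, -0.001, -1.0]]
contact_force: [0.6, -0.3, -0.3]
gripper_width: 0.786
grip_force: 34.1
```

apply_moves:
  steps:
    - {"grip": 0.6, "x": -0.002, "y": 0.002, "z": 0.17, "turn": 0}
    - {"grip": 0.6, "x": 0, "y": 0, "z": 0.17, "turn": 0}
    - {"grip": 0.6, "x": 0, "y": 0, "z": 0.17, "turn": 0}
    - {"grip": 0.6, "x": 0, "y": 0, "z": 0.12, "turn": 0}
    - {"grip": 0.6, "x": 0, "y": 0, "z": 0.08, "turn": 0}

```text
time: 24.85
tool_pos: [0.5617, -0.219, 0.1462]
ee_rot: [[-0.097, 0.995, -0.004], [0.995, 0.097, 0.002], [0.003, -0.004, -1.0]]
contact_force: [-0.3, -0.2, -0.5]
gripper_width: 0.784
grip_force: 34.1
```

apply_moves:
  steps:
    - {"grip": 0.6, "x": 0, "y": 0, "z": 0.08, "turn": 0}
    - {"grip": 0.6, "x": 0, "y": 0, "z": 0.08, "turn": 0}
    - {"grip": 0.6, "x": 0, "y": 0, "z": 0.04, "turn": 0}
    - {"grip": 0.6, "x": 0, "y": 0, "z": 0.02, "turn": 0}
    - {"grip": 0.6, "x": 0, "y": 0, "z": 0, "turn": 0}

```text
time: 25.35
tool_pos: [0.5633, -0.2208, 0.0943]
ee_rot: [[-0.096, 0.995, -0.001], [0.995, 0.096, 0.0], [0.0, -0.001, -1.0]]
contact_force: [0.7, 0.4, -0.3]
gripper_width: 0.785
grip_force: 34.1
```

apply_moves:
  steps:
    - {"grip": 0.6, "x": 0, "y": 0, "z": 0, "turn": 0}
    - {"grip": 0.6, "x": 0, "y": 0, "z": 0, "turn": 0}

```text
time: 25.55
tool_pos: [0.5642, -0.2219, 0.0958]
ee_rot: [[-0.095, 0.995, 0.002], [0.995, 0.095, -0.001], [-0.001, 0.002, -1.0]]
contact_force: [-0.0, -0.8, -0.4]
gripper_width: 0.781
grip_force: 34.1
```

apply_moves:
  steps:
    - {"grip": 0.6, "x": 0, "y": 0, "z": 0.014, "turn": 0}
    - {"grip": 0.6, "x": 0, "y": 0, "z": 0.014, "turn": 0}
    - {"grip": 0.6, "x": 0, "y": 0, "z": 0, "turn": 0}
    - {"grip": 1, "x": 0, "y": 0, "z": 0, "turn": 0}
    - {"grip": 1, "x": 0, "y": 0, "z": 0, "turn": 0}

```text
time: 26.05
tool_pos: [0.5634, -0.2216, 0.0877]
ee_rot: [[-0.095, 0.996, 0.001], [0.996, 0.095, -0.0], [-0.0, 0.001, -1.0]]
contact_force: [0.5, 0.6, -0.2]
gripper_width: 0.998
grip_force: 0.0
```

apply_moves:
  steps:
    - {"grip": 1, "x": 0, "y": 0, "z": 0, "turn": 0}
    - {"grip": 1, "x": 0, "y": 0, "z": -0.05, "turn": 0}
    - {"grip": 1, "x": 0, "y": 0, "z": -0.15, "turn": 0}
    - {"grip": 1, "x": 0, "y": 0, "z": -0.18, "turn": 0}
    - {"grip": 1, "x": 0, "y": 0, "z": -0.18, "turn": 0}

```text
time: 26.55
tool_pos: [0.5628, -0.2213, 0.2292]
ee_rot: [[-0.095, 0.996, -0.001], [0.996, 0.095, 0.0], [0.0, -0.001, -1.0]]
contact_force: [0.6, -1.1, 0.2]
gripper_width: 1.0
grip_force: 0.0
```

apply_moves:
  steps:
    - {"grip": 1, "x": 0, "y": 0, "z": -0.18, "turn": 0}
    - {"grip": 1, "x": 0, "y": 0, "z": -0.18, "turn": 0}
    - {"grip": 1, "x": 0, "y": 0, "z": -0.08, "turn": 0}
    - {"grip": 1, "x": 0, "y": 0, "z": 0, "turn": 0}
    - {"grip": 1, "x": 0, "y": 0, "z": 0, "turn": 0}

```text
time: 27.05
tool_pos: [0.5631, -0.2214, 0.3379]
ee_rot: [[-0.095, 0.995, 0.001], [0.995, 0.095, -0.0], [-0.0, 0.001, -1.0]]
contact_force: [0.1, 0.4, -0.2]
gripper_width: 1.0
grip_force: 0.0
```

Run:
```python
from tum import *
print(get_state()['tool_pos'])
c,im=look('wrist')
o=cv2.resize(im[80:240,150:350],(750,600),interpolation=cv2.INTER_CUBIC); k=600/160
a=np.linspace(0,6.283,60)
for r,z,col in ((.034,.119,(0,0,255)),(.0213,.071,(0,255,0))):
    q=proj(c,np.c_[.563+r*np.cos(a),-.22+r*np.sin(a),z+0*a]); q=(q-[150,80]+.5)*k
    cv2.polylines(o,[q.astype(np.int32)],True,col,1)
cv2.imwrite('pics/n2.png',o[:,:,::-1])
for n in('top','side'):
    c,im=look(n)
    for m,s,ce in blobs(im,0,5,150,60,5)+blobs(im,174,180,150,60,5): print(n,s[4],ce.round(1))
```

```text
[ 0.56309361 -0.22140561  0.33791437]
top 23 [404.7 113.9]
top 88 [  2.  162.8]
top 37 [304.5 162.3]
top 10 [414.6 179.7]
top 234 [198.4 199.2]
side 61 [276.4 149.7]
side 21 [505.  151.1]
side 252 [217.8 271.3]
```

View pics/n2.png

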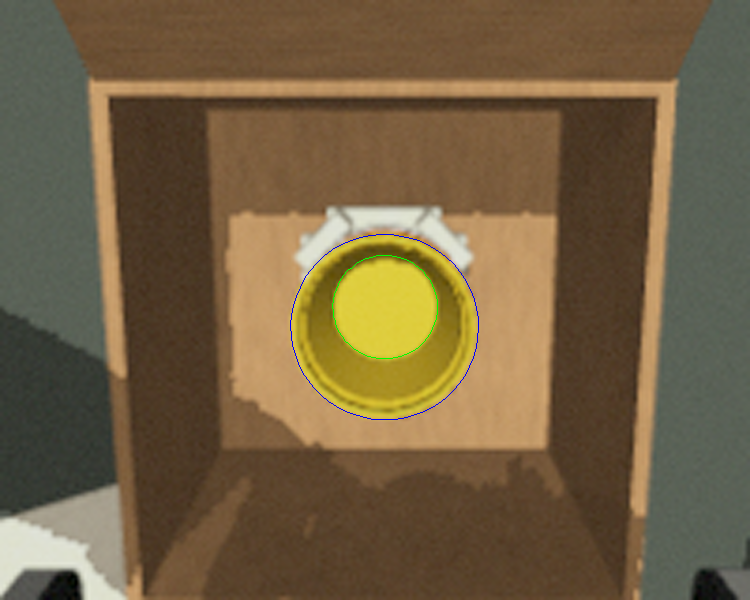

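Yellow is fully nested and the stack is straight: lip and inner floor match at crop (385,326). I'll shut the left flap next, pushing from outside with shut fingers.

apply_moves:
  steps:
    - {"grip": 0, "x": 0.158, "y": -0.01, "z": 0, "turn": 0}
    - {"grip": 0, "x": 0.158, "y": -0.01, "z": 0, "turn": 0}
    - {"grip": 0, "x": 0.158, "y": -0.01, "z": 0, "turn": 0}
    - {"grip": 0, "x": 0.158, "y": -0.01, "z": 0, "turn": 0}
    - {"grip": 0, "x": 0, "y": 0, "z": 0, "turn": 0}

```text
time: 27.7
tool_pos: [0.5366, -0.0608, 0.3356]
ee_rot: [[-0.099, 0.995, -0.004], [0.995, 0.099, 0.003], [0.003, -0.004, -1.0]]
contact_force: [0.3, 0.3, -0.4]
gripper_width: 0.142
grip_force: 0.0
```

apply_moves:
  steps:
    - {"grip": 0, "x": 0, "y": 0, "z": 0, "turn": 0}
    - {"grip": 0, "x": 0, "y": 0, "z": 0, "turn": 0}
    - {"grip": 0, "x": 0, "y": 0, "z": 0.177, "turn": 0}
    - {"grip": 0, "x": 0, "y": 0, "z": 0.177, "turn": 0}
    - {"grip": 0, "x": 0, "y": 0, "z": 0.177, "turn": 0}

```text
time: 28.2
tool_pos: [0.5387, -0.0668, 0.2034]
ee_rot: [[-0.093, 0.996, 0.001], [0.996, 0.093, -0.001], [-0.001, 0.001, -1.0]]
contact_force: [-0.3, -0.9, -0.4]
gripper_width: 0.003
grip_force: 0.0
```

apply_moves:
  steps:
    - {"grip": 0, "x": 0, "y": 0, "z": 0, "turn": 0}
    - {"grip": 0, "x": -0.1, "y": 0, "z": 0, "turn": 0}
    - {"grip": 0, "x": -0.1, "y": 0, "z": 0, "turn": 0}

```text
time: 28.5
tool_pos: [0.5463, -0.1147, 0.2098]
ee_rot: [[-0.094, 0.996, 0.007], [0.996, 0.094, 0.002], [0.001, 0.007, -1.0]]
contact_force: [0.7, 0.6, 0.6]
gripper_width: 0.002
grip_force: 0.0
```

apply_moves:
  steps:
    - {"grip": 0, "x": -0.1, "y": 0, "z": 0, "turn": 0}
    - {"grip": 0, "x": -0.1, "y": 0, "z": 0, "turn": 0}
    - {"grip": 0, "x": -0.096, "y": 0, "z": 0, "turn": 0}
    - {"grip": 0, "x": 0, "y": 0, "z": 0, "turn": 0}

```text
time: 28.9
tool_pos: [0.5518, -0.1929, 0.2076]
ee_rot: [[-0.091, 0.996, 0.004], [0.996, 0.091, -0.003], [-0.003, 0.004, -1.0]]
contact_force: [0.6, 0.3, -0.4]
gripper_width: -0.004
grip_force: 0.0
```

apply_moves:
  steps:
    - {"grip": 0, "x": 0, "y": 0, "z": 0.04, "turn": 0}
    - {"grip": 0, "x": 0, "y": 0, "z": 0.03, "turn": 0}
    - {"grip": 0, "x": 0, "y": 0, "z": 0.02, "turn": 0}
    - {"grip": 0, "x": 0, "y": 0, "z": 0, "turn": 0}

```text
time: 29.3
tool_pos: [0.549, -0.1874, 0.1807]
ee_rot: [[-0.096, 0.995, -0.003], [0.995, 0.096, 0.001], [0.002, -0.003, -1.0]]
contact_force: [-0.3, -0.8, -1.0]
gripper_width: 0.001
grip_force: 0.0
```

Run:
```python
from tum import *
print(get_state()['contact_force'],get_state()['tool_pos'])
for n in('top','side','wrist'):
    c,im=look(n)
    for m,s,ce in blobs(im,0,5,150,60,5)+blobs(im,174,180,150,60,5): print(n,s[4],ce.round(1),unproj(c,[ce],.198)[0].round(3))
```

```text
[-0.32414402 -0.78624583 -1.0045046 ] [ 0.54899899 -0.1873807   0.18074126]
top 22 [404.7 113.8] [ 0.72  -0.36   0.198]
top 88 [  2.  162.7] [0.614 0.74  0.198]
top 14 [414.9 179.9] [ 0.538 -0.378  0.198]
top 232 [198.4 199.1] [0.501 0.205 0.198]
side 36 [298.  146.2] [ 0.592 -0.197  0.198]
side 21 [505.2 151.2] [ 0.092 -0.677  0.198]
side 249 [217.7 271.3] [0.351 0.361 0.198]
wrist 233 [340.4 260.1] [ 0.597 -0.187  0.198]
wrist 230 [343.5 306.9] [ 0.604 -0.215  0.198]
```

apply_moves:
  steps:
    - {"grip": 0, "x": 0, "y": 0, "z": 0.01, "turn": 0}
    - {"grip": 0, "x": 0, "y": 0, "z": 0, "turn": 0}

```text
time: 29.65
tool_pos: [0.5501, -0.1884, 0.1797]
ee_rot: [[-0.095, 0.995, 0.0], [0.995, 0.095, 0.0], [0.0, 0.0, -1.0]]
contact_force: [-0.1, 0.0, 0.7]
gripper_width: 0.004
grip_force: 0.0
```

apply_moves:
  steps:
    - {"grip": 0, "x": 0, "y": 0, "z": 0.01, "turn": 0}
    - {"grip": 0, "x": 0, "y": 0, "z": 0, "turn": 0}
    - {"grip": 0, "x": 0, "y": 0, "z": 0, "turn": 0}

```text
time: 29.95
tool_pos: [0.5504, -0.1886, 0.179]
ee_rot: [[-0.095, 0.996, 0.001], [0.996, 0.095, 0.0], [-0.0, 0.001, -1.0]]
contact_force: [-3.1, 0.9, 7.6]
gripper_width: 0.003
grip_force: 3.5
```

The left flap is at its stop. Same for the right flap.

apply_moves:
  steps:
    - {"grip": 0, "x": 0, "y": 0, "z": -0.16, "turn": 0}
    - {"grip": 0, "x": 0, "y": 0, "z": -0.16, "turn": 0}
    - {"grip": 0, "x": 0, "y": 0, "z": -0.16, "turn": 0}
    - {"grip": 0, "x": 0, "y": 0, "z": -0.16, "turn": 0}
    - {"grip": 0, "x": 0, "y": 0, "z": 0, "turn": 0}

```text
time: 30.45
tool_pos: [0.5536, -0.1901, 0.3454]
ee_rot: [[-0.095, 0.995, 0.013], [0.995, 0.095, -0.006], [-0.007, 0.012, -1.0]]
contact_force: [1.6, -0.4, 1.6]
gripper_width: 0.0
grip_force: 0.0
```

apply_moves:
  steps:
    - {"grip": 0, "x": -0.153, "y": 0.016, "z": 0, "turn": 0}
    - {"grip": 0, "x": -0.153, "y": 0.016, "z": 0, "turn": 0}
    - {"grip": 0, "x": -0.153, "y": 0.016, "z": 0, "turn": 0}
    - {"grip": 0, "x": -0.153, "y": 0.016, "z": 0, "turn": 0}
    - {"grip": 0, "x": -0.153, "y": 0.016, "z": 0, "turn": 0}

```text
time: 30.95
tool_pos: [0.588, -0.3784, 0.3362]
ee_rot: [[-0.095, 0.996, -0.001], [0.996, 0.095, 0.001], [0.001, -0.001, -1.0]]
contact_force: [0.1, 0.0, 0.4]
gripper_width: 0.0
grip_force: 0.0
```

apply_moves:
  steps:
    - {"grip": 0, "x": 0, "y": 0, "z": 0, "turn": 0}
    - {"grip": 0, "x": 0, "y": 0, "z": 0.177, "turn": 0}
    - {"grip": 0, "x": 0, "y": 0, "z": 0.177, "turn": 0}
    - {"grip": 0, "x": 0, "y": 0, "z": 0.177, "turn": 0}
    - {"grip": 0, "x": 0, "y": 0, "z": 0, "turn": 0}

```text
time: 31.45
tool_pos: [0.5828, -0.3726, 0.1949]
ee_rot: [[-0.095, 0.995, -0.014], [0.995, 0.095, 0.011], [0.012, -0.013, -1.0]]
contact_force: [-1.1, 1.3, -1.8]
gripper_width: 0.001
grip_force: 0.0
```

apply_moves:
  steps:
    - {"grip": 0, "x": 0.1, "y": 0, "z": 0, "turn": 0}
    - {"grip": 0, "x": 0.1, "y": 0, "z": 0, "turn": 0}
    - {"grip": 0, "x": 0.1, "y": 0, "z": 0, "turn": 0}

```text
time: 31.75
tool_pos: [0.5821, -0.3031, 0.2074]
ee_rot: [[-0.095, 0.996, 0.003], [0.995, 0.095, -0.004], [-0.004, 0.003, -1.0]]
contact_force: [1.6, -3.1, -0.4]
gripper_width: -0.003
grip_force: 1.2
```

apply_moves:
  steps:
    - {"grip": 0, "x": 0.1, "y": 0, "z": 0, "turn": 0}
    - {"grip": 0, "x": 0.096, "y": 0, "z": 0, "turn": 0}
    - {"grip": 0, "x": 0, "y": 0, "z": 0, "turn": 0}
    - {"grip": 0, "x": 0, "y": 0, "z": 0.04, "turn": 0}
    - {"grip": 0, "x": 0, "y": 0, "z": 0.03, "turn": 0}

```text
time: 32.25
tool_pos: [0.5772, -0.2544, 0.1879]
ee_rot: [[-0.095, 0.996, 0.002], [0.996, 0.095, -0.001], [-0.002, 0.002, -1.0]]
contact_force: [0.1, 0.3, 0.7]
gripper_width: 0.001
grip_force: 0.4
```

apply_moves:
  steps:
    - {"grip": 0, "x": 0, "y": 0, "z": 0.02, "turn": 0}
    - {"grip": 0, "x": 0, "y": 0, "z": 0, "turn": 0}
    - {"grip": 0, "x": 0, "y": 0, "z": 0, "turn": 0}
    - {"grip": 0, "x": 0, "y": 0, "z": 0, "turn": 0}

```text
time: 32.65
tool_pos: [0.5762, -0.2541, 0.1818]
ee_rot: [[-0.094, 0.996, -0.0], [0.996, 0.094, 0.0], [0.0, -0.0, -1.0]]
contact_force: [0.1, 1.0, 0.5]
gripper_width: 0.001
grip_force: 0.0
```

apply_moves:
  steps:
    - {"grip": 0, "x": 0, "y": 0, "z": 0.012, "turn": 0}
    - {"grip": 0, "x": 0, "y": 0, "z": 0, "turn": 0}
    - {"grip": 0, "x": 0, "y": 0, "z": 0.008, "turn": 0}
    - {"grip": 0, "x": 0, "y": 0, "z": 0, "turn": 0}
    - {"grip": 0, "x": 0, "y": 0, "z": 0, "turn": 0}

```text
time: 33.15
tool_pos: [0.5766, -0.2539, 0.179]
ee_rot: [[-0.095, 0.995, 0.001], [0.995, 0.095, -0.001], [-0.001, 0.001, -1.0]]
contact_force: [-2.1, 1.6, 6.8]
gripper_width: 0.006
grip_force: 3.5
```

Both flaps are pressed to their stops. I'll retreat upwards, clear the view and check.

apply_moves:
  steps:
    - {"grip": 0, "x": 0, "y": 0, "z": -0.16, "turn": 0}
    - {"grip": 0, "x": 0, "y": 0, "z": -0.18, "turn": 0}
    - {"grip": 0, "x": 0, "y": 0, "z": -0.18, "turn": 0}
    - {"grip": 0, "x": 0, "y": 0, "z": -0.18, "turn": 0}
    - {"grip": 0, "x": 0, "y": 0, "z": -0.1, "turn": 0}

```text
time: 33.65
tool_pos: [0.5775, -0.2542, 0.3823]
ee_rot: [[-0.095, 0.995, 0.006], [0.995, 0.095, -0.003], [-0.004, 0.006, -1.0]]
contact_force: [-0.5, 1.0, 1.1]
gripper_width: 0.003
grip_force: 0.0
```

apply_moves:
  steps:
    - {"grip": 0, "x": -0.18, "y": -0.06, "z": 0, "turn": 0}
    - {"grip": 0, "x": -0.18, "y": -0.06, "z": 0, "turn": 0}
    - {"grip": 0, "x": -0.18, "y": -0.06, "z": 0, "turn": 0}
    - {"grip": 0, "x": -0.18, "y": -0.06, "z": 0, "turn": 0}
    - {"grip": 0, "x": -0.18, "y": -0.06, "z": 0, "turn": 0}

```text
time: 34.15
tool_pos: [0.5224, -0.4862, 0.3769]
ee_rot: [[-0.095, 0.995, -0.0], [0.995, 0.095, 0.0], [0.0, -0.0, -1.0]]
contact_force: [0.5, 0.2, 0.4]
gripper_width: 0.002
grip_force: 0.0
```

apply_moves:
  steps:
    - {"grip": 0, "x": -0.15, "y": -0.1, "z": 0, "turn": 0}
    - {"grip": 0, "x": 0, "y": 0, "z": 0, "turn": 0}
    - {"grip": 0, "x": 0, "y": 0, "z": 0, "turn": 0}
    - {"grip": 0, "x": 0, "y": 0, "z": 0, "turn": 0}

```text
time: 34.55
tool_pos: [0.5021, -0.5235, 0.3769]
ee_rot: [[-0.095, 0.995, 0.0], [0.995, 0.095, 0.001], [0.001, 0.0, -1.0]]
contact_force: [0.9, -0.3, -0.6]
gripper_width: -0.001
grip_force: 0.0
```

Run:
```python
from tum import *
a=cv2.imread('pics/top0.png')[:,:,::-1]; b=cv2.imread('pics/side0.png')[:,:,::-1]
for n,ref in(('top',a),('side',b)):
    c,im=look(n)
    for l,q in(('before',ref),('now',im)):
        print(n,l,[(int(s[4]),ce.round(1).tolist()) for m,s,ce in blobs(np.ascontiguousarray(q),0,5,150,60,5)+blobs(np.ascontiguousarray(q),174,180,150,60,5)])
    if n=='top': t=im
    else: s=im
cv2.imwrite('pics/fin.png',np.hstack([cv2.resize(t[40:240,130:430],(420,280)),cv2.resize(s[100:300,100:380],(380,280))])[:,:,::-1])
```

```text
top before [(22, [404.7, 113.8]), (89, [2.0, 162.7]), (19, [349.3, 158.1]), (17, [365.9, 186.2]), (236, [198.4, 199.2])]
top now [(22, [404.7, 113.8]), (89, [2.0, 162.7]), (16, [349.8, 158.3]), (14, [364.5, 186.5]), (234, [198.4, 199.2])]
side before [(38, [297.9, 142.9]), (37, [325.4, 147.7]), (22, [505.3, 151.1]), (255, [217.7, 271.2])]
side now [(13, [430.8, 126.0]), (39, [298.2, 145.6]), (37, [324.9, 149.7]), (22, [505.0, 151.1]), (253, [217.8, 271.3])]
```

View pics/fin.png

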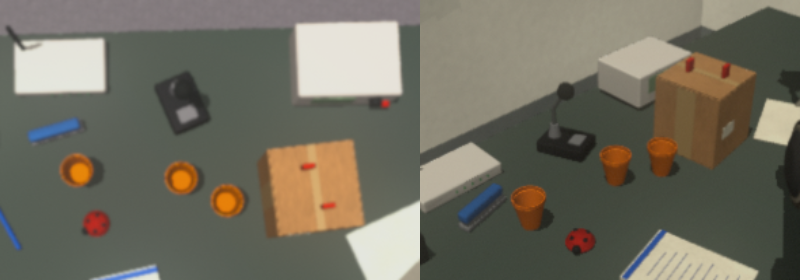

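The final views show both flaps shut, with tabs at top-view (350,158) and (365,187). The bystanders and look-alikes are where they started. I'm handing in.

```bash
python3 -c "
from station import *
print(hand_in())"
```

```text
the job is handed in; nothing more can be done
None
```

The orange and yellow tumblers, the only two of the four present, are nested upright and fully home in the white one. Both carton flaps are shut, the microphone, paperweight, mouse and stapler were left alone, and I handed the job in at about 35 s of the 210 s.

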